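# Check the air tanks with the pressure gauge and sort them

### The job

Check the air in each small blue tank in the middle of the bench: press the gauge squarely over its valve until the yellow collar is fully down, and look at the rod while pressing. Tanks whose rod comes out far enough to show green (28 mm or more) go in the green tray and those showing only red in the red tray, one tank lying flat in each bay, collars left down; put the gauge back upright in its own orange-labelled bay of the tool rack. Leave the jars, tubs and mug alone.

Things in the scene. Friction and masses are not known exactly. Their poses are not given: they have to be found in the camera images.
- tank_a_handle (a point): One of up to four look-alike blue air tanks (the names tell nothing of the pressure): a cylinder 50 mm across, 150 mm long, lying along its x axis on two feet 50 mm wide in y; 0.5 to 0.7 kg. This point, z up, is the middle of the black handle bar (42 mm along x, 12 mm in y, 14 mm high, 21 mm free under it), 85 mm above the feet's underside. Lift by it, fingers closing along y.
- tank_a_follower (a joint): Valve: an upright brass stem, 14 mm across, at x = +52 mm, y = 0 from the handle point, its flat top 1 mm above that point. A steel pin, 8 mm across, stands 12 mm out of it, pushed out by the hidden pressure with 1.5 to 7 N. This  a light follower in the stem that records the pin's deepest push (m, less 0.5 mm) and stays; 0 = unused. A seated gauge pushes weak pins over 5.5 mm, strong ones under 3.5 mm.
- tank_a_collar (a joint): Yellow check collar on the valve stem, a disc 38 mm across, 5 mm thick: 0 = up (its top 11 mm below the stem's top), 0.009 m = fully down. About 3 N slides it and it stays. The gauge's bell rim pushes it down; at its bottom stop the gauge is fully seated: bell rim 20 mm below, gauge_grip point 23 mm above the stem's top.
- tank_b_handle (a point): The same point of the like tank tank_b; absent in some starts, as any of the tanks may be.
- tank_b_follower (a joint): The same follower of tank_b.
- tank_b_collar (a joint): The same collar of tank_b.
- tank_c_handle (a point): The same point of the like tank tank_c; absent in some starts, as any of the tanks may be.
- tank_c_follower (a joint): The same follower of tank_c.
- tank_c_collar (a joint): The same collar of tank_c.
- tank_d_handle (a point): The same point of the like tank tank_d; absent in some starts, as any of the tanks may be.
- tank_d_follower (a joint): The same follower of tank_d.
- tank_d_collar (a joint): The same collar of tank_d.
- gauge_grip (a point): The gauge, 56 mm high, 0.14 kg, standing on its bell. This point: centre of its dark steel grip block (26 mm along x, 22 mm in y, 26 mm high), 43 mm above the rim of the black rubber bell below it (40 mm outside; 34 mm inside, narrowing to a 17 mm bore). An orange barrel, 18 mm thick, runs along +x to 85 mm from here, a brass tail to -38 mm. Take it by the block, fingers closing along y. z is up.
- gauge_rod (a joint): How far (m) the indicator rod stands out of the barrel's +x end, 0 to 0.049. It comes out only while the bell is pressed over a valve and springs back after. Its outer 28 mm are red, the rest green: green shows from 0.028 on. Pressing harder once the collar is down hardly changes it; tanks read at least 4 mm clear of the line.
- green_tray: Green tray for charged tanks (fixed; its place varies): open tray 184 mm (x) by 160 mm (y), walls 5 mm thick, 16 mm high, floor 5 mm thick. A divider along x makes two bays, each 174 by 72 mm inside, centred at y = +40 and -40 mm. Origin: centre of the underside, z up.
- red_tray: Red tray for tanks to be recharged (fixed; its place varies): open tray 184 mm (x) by 160 mm (y), walls 5 mm thick, 16 mm high, floor 5 mm thick. A divider along x makes two bays, each 174 by 72 mm inside, centred at y = +40 and -40 mm. Origin: centre of the underside, z up.
- gauge_bay (a point): Centre of the floor (5 mm above the bench) of the gauge's own bay in the fixed wooden tool rack: the end bay with the orange label tile before it, 66 mm (x) by 63 mm (y) inside, walls 20 mm high; z up. The other two bays, blue and white labels, lie towards -y and hold tools up to 45 mm high.
- jar_orange: Orange paint jar, 58 mm across, 78 mm high; leave alone.
- jar_yellow: Yellow paint jar, same size; leave alone.
- jar_blue: Blue paint jar, same size; leave alone.
- water_mug: White mug, 72 mm across, 85 mm high; leave alone.
- tub_red: Red paint tub with a white cap, 52 mm across, 60 mm high; leave alone.
- tub_white: White paint tub, same size; leave alone.
There are look-alikes about, which are no part of the job. What is shaped like the part that bears tank_b_handle but pink or purple is not meant.

How it is judged:
By the outcome, as a careful person would: the job done as asked, in the order asked, and still so for the second after the job is handed in, with the robot touching nothing.
Of tank_a, tank_b, tank_c, tank_d only 3 to 4 are there at a start; the rules pass over those that are not, and their reading is None.
At some moment in a run one of tank_a, tank_b, tank_c, tank_d may be knocked a few centimetres aside while the robot is not near it.
It also fails if it takes over 210 s, if anything falls off the work surface, if the arm or the gripper's body presses on something with over 40 N, if the wrist force passes 120 N, or if a joint passes its speed limit or range.

### The arm

A 6-joint arm with a two-finger parallel gripper is mounted at the origin on the work surface. World frame = base frame: x ahead of the robot, y to its left, z up, the work surface at z = 0. Lengths are in m, angles in rad, forces in N, time in s.
With the tool pointing down it reaches from about 0.225 to 0.875 m from the base axis. Payload 3.4 kg.
Tool frame: the origin (TCP) lies midway between the tips of the shut fingers; the grasp point (between the pads) lies 19 mm behind it; z points along the fingers, y is the line along which they close (so a half turn about z gives the same grasp; the last joint's range is limited). The gripper opens to 85 mm and grips with 20 to 120 N. Pads are 22 mm wide; open, the fingers measure 114 mm over their backs; the gripper's body (76 mm by 85 mm) begins 54 mm behind the grasp point. The pads swing forward as they close: fully open they stand 13 mm farther back than shut.
Start: joints at [1.066, 0.276, 1.505, -0, 1.361, -0.121], TCP at [0.215, 0.533, 0.192] pointing down, gripper open.
Joint ranges: [-2.89, 2.89], [-0.75, 2.08], [0.22, 2.7], [-1.18, 4.32], [0.11, 2.71], [-2.7, 2.7]. Speed limits (rad/s): [2.57, 2.57, 3.14, 3.14, 3.14, 3.14].

### API

Orientations are given as a unit quaternion [w, x, y, z].
In Python, from rig import * gives the robot as it stands.
- The arm moves only by the tool apply_moves, never from a script. Its argument "steps" is one flat list of numbers, 4 for each row, row after row: the shift along the world's x, y, z in cm, then the turn about the world's z in degrees. A call has 1 to 8 rows; each row is the pose to reach, as a shift and turn from the pose commanded when the call began; what a row does not reach only later rows make up. A row lasts 1/12 s, in which the tool goes at most 41.7 mm and 7.16 degrees, less where a joint would pass 70% of its speed; a pose out of reach is approached as far as the arm can. A call with a gripper value outside its range is refused whole. "jaw" is the closure in counts, from 0 (fully open) to 255 (shut), set as the call begins (left out, the last holds). The fingers move at their own pace and stop on an object; "newtons" is the grip in N (left out, the last holds). Time passes only in rows, so rows that repeat a pose let the fingers close. It gives the time, the measured TCP pose, the force, the opening and the grip force at its end, in the units of the state.
- get_state(): the state, without advancing time (a new reading comes with each control period).
- get_image(name): name is "side" or "top"; returns the picture (384x512x3 uint8, red, green, blue); there is no depth.
- calibration(name): a dict with "fx", "fy", "cx", "cy" (pixels), "k1" (the pictures are not rectified: a ray, as slopes to the right and down, at radius r is drawn at 1 + k1 r^2 times it, then the intrinsics apply), "xyz" and "rotation" of the camera in the world. Camera axes: x right, y up, looking along -z (the intrinsics and any distortion apply to the point x, -y, -z); pixel columns grow to the right and rows downward; lengths in m; the calibration is good to about 2 mm. A picture is of the moment at which its call begins. calibration takes no time and is no camera call.
- sign_off(): hands the job in; it is judged then, once.
The state is a dict: "clock": time; "qpos": joint angles; "qd": joint speeds; "effort": joint torques, N m; "position": TCP position; "ee_rot": TCP orientation; "contact_force": force on the tool from outside, world axes, zero at the start; "moment": the same for the moment, N m; "width": finger opening in m; "gripper_force": force on a finger pad.
Only numpy, scipy, OpenCV 4.12 (cv2) and the standard library are available. Lean on these libraries where they do the work, as an engineer would, in place of code of your own. Each camera call takes 0.05 s, during which the arm holds its last target. There are 200 camera calls.

## Working session

There is one attempt and no reset: what is moved stays moved. The work goes in short steps, Python scripts to look and compute and a tool call to move; the robot and the scene stay as the last step left them, time stands still between calls to the robot, and variables do not carry over. Pictures are saved under pics/ and viewed, at most 14 in all, crops included, and the job is handed in when it is done.

Besides the shell and the picture viewer there is one more tool, called after "Call:" as a command line: name --argument value ..., lists and objects as JSON in quotes. apply_moves: Moves the arm, as the interface text tells. Its arguments: {"type":"object","properties":{"steps":{"type":"array","items":{"type":"number"}},"jaw":{"type":"number"},"newtons":{"type":"number"}},"required":["steps"]}

```bash
mkdir -p pics; ls; cat > h.py <<'E'
from rig import *
import numpy as np, cv2
def save(n,f,crop=None,s=1):
    im=get_image(n); cv2.imwrite('pics/raw_'+f,im[:,:,::-1]); o=im
    if crop: o=im[crop[1]:crop[3],crop[0]:crop[2]]
    cv2.imwrite('pics/'+f,cv2.resize(o,None,fx=s,fy=s,interpolation=cv2.INTER_CUBIC)[:,:,::-1]); return im
def ray(n,u,v):
    c=calibration(n); K=np.array([[c['fx'],0,c['cx']],[0,c['fy'],c['cy']],[0,0,1.]])
    p=cv2.undistortPoints(np.array([[[u,v]]],float),K,np.array([c['k1'],0,0,0.]))[0,0]
    return np.array(c['xyz']),np.array(c['rotation']).reshape(3,3)@np.array([p[0],-p[1],-1])
def onz(n,u,v,z):
    o,d=ray(n,u,v); return o+d*(z-o[2])/d[2]
def proj(n,P):
    c=calibration(n); q=np.array(c['rotation']).reshape(3,3).T@(np.array(P)-c['xyz'])
    x,y=q[0]/-q[2],-q[1]/-q[2]; k=1+c['k1']*(x*x+y*y)
    return np.array([c['cx']+c['fx']*x*k,c['cy']+c['fy']*y*k])
E
python3 - <<'E'
from h import *
for n in('top','side'):
    save(n,n+'0.png',None,1.5); c=calibration(n); print(n,c)
print(get_state())
E
```

```text
pics
top {'fx': 452.1495528202296, 'fy': 452.1495528202296, 'cx': 261.9107573734254, 'cy': 188.67597865344976, 'k1': -0.14469966789804506, 'xyz': array([0.40124596, 0.0025934 , 1.36370752]), 'rotation': array([ 0.70656503,  0.02588019, -0.03299525, -0.70640455])}
side {'fx': 396.2430702650806, 'fy': 396.2430702650806, 'cx': 253.85438496302652, 'cy': 184.4761825714294, 'k1': -0.05185568002549034, 'xyz': array([-0.20578714, -0.80930137,  0.81560653]), 'rotation': array([ 0.82449612,  0.43904784, -0.15845102, -0.31990063])}
{'clock': 0.1, 'qpos': array([ 1.06598223e+00,  2.76542488e-01,  1.50599628e+00, -3.05304456e-05,
        1.36073107e+00, -1.21002201e-01]), 'qd': array([ 0.00172167,  0.00025103, -0.0034952 , -0.00072287,  0.00042291,
        0.00096491]), 'effort': array([ 1.27414871e-03, -4.17705238e+01, -2.46404654e+01, -1.83454922e-04,
        5.80365289e-03,  8.00358350e-06]), 'position': array([0.21506618, 0.53267963, 0.19082425]), 'ee_rot': array([-2.43939341e-04,  1.90726996e-01,  9.81642761e-01, -8.02467979e-04]), 'contact_force': array([0.29068473, 0.97020254, 0.47510138]), 'moment': array([-0.02911104,  0.07721773,  0.00627191]), 'gripper_force': 0.0, 'width': 0.08519040229759763}
```

```bash
python3 - <<'E'
s=open('h.py').read()
s=s.replace("np.array(c['rotation']).reshape(3,3)","R(c)")
s=s.replace("def save","from scipy.spatial.transform import Rotation as Ro\ndef R(c):\n    q=c['rotation']; return Ro.from_quat([q[1],q[2],q[3],q[0]]).as_matrix()\ndef save",1)
open('h.py','w').write(s)
E
python3 -c "
from h import *
print(onz('top',256,192,0),proj('top',[.215,.533,.19]),proj('side',[.215,.533,.19]),Ro.from_quat([.1907,.98164,0,0]).as_matrix())"
```

```text
[0.50499346 0.00672828 0.        ] [ 57.26961074 295.45773307] [ 96.20928011 129.85836064] [[-0.92726583  0.37440364  0.        ]
 [ 0.37440364  0.92726583  0.        ]
 [ 0.          0.         -1.        ]]
```

View pics/top0.png

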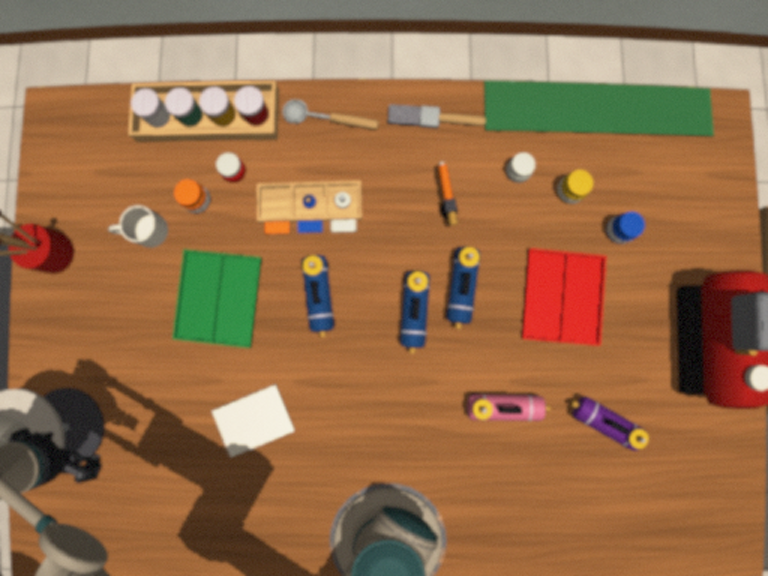

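View pics/side0.png

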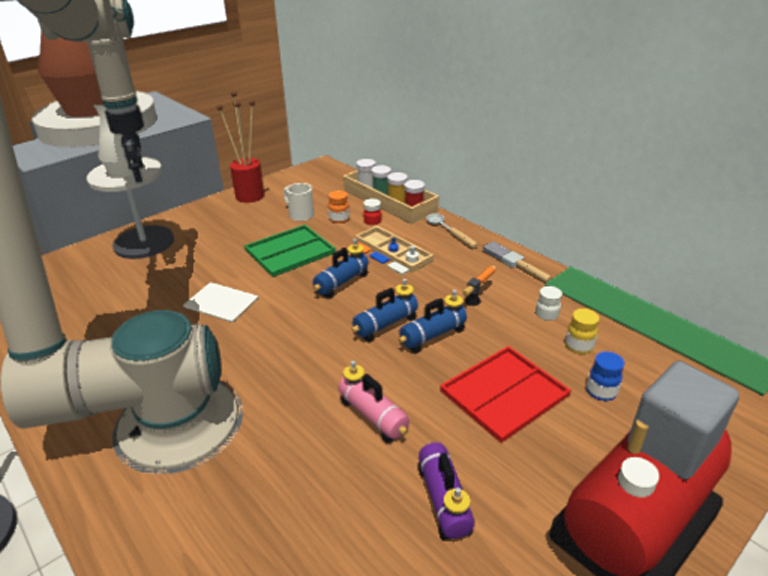

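```bash
cat >> h.py <<'E'
def blobs(im,lo,hi,amin,roi=None):
    h=cv2.cvtColor(im,cv2.COLOR_RGB2HSV); m=cv2.inRange(h,np.array(lo),np.array(hi))
    if roi is not None: m&=roi
    out=[]
    for c in cv2.findContours(m,cv2.RETR_EXTERNAL,cv2.CHAIN_APPROX_NONE)[0]:
        a=cv2.contourArea(c)
        if a>=amin: out.append((a,c))
    return sorted(out,key=lambda t:-t[0])
def mid(c):
    M=cv2.moments(c); return np.array([M['m10'],M['m01']])/M['m00']
def tanks(im,zc=.075):
    res=[]
    Y=[(a,c) for a,c in blobs(im,(22,120,120),(33,255,255),60)]
    for a,c in blobs(im,(100,120,30),(118,255,255),250):
        hull=cv2.convexHull(c); roi=np.zeros(im.shape[:2],np.uint8); cv2.fillConvexPoly(roi,hull,255)
        b=blobs(im,(0,0,0),(180,255,45),20,roi)
        near=[(np.hypot(*(mid(y)-mid(c))),y) for _,y in Y]
        near=[y for d,y in near if d<45]
        if not near or not b: continue
        (uc,_,_)=cv2.minAreaRect(near[0]); hb=cv2.minAreaRect(b[0][1])
        C=onz('top',*uc,zc); H=onz('top',*hb[0],.092)
        d=C-H; res.append((mid(c).round(0),C[:2].round(4),H[:2].round(4),round(float(np.degrees(np.arctan2(d[1],d[0]))),1),round(float(np.hypot(*d[:2])),4),round(cv2.contourArea(near[0])),b[0][0],hb[1]))
    return res
E
python3 - <<'E'
from h import *
im=cv2.imread('pics/raw_top0.png')[:,:,::-1].copy()
for t in tanks(im): print(*t)
def show(n,B,z):
    for a,c in B:
        r=cv2.minAreaRect(c); pts=np.array([onz('top',*p,z)[:2] for p in cv2.boxPoints(r)])
        print(n,a,mid(c).round(),onz('top',*r[0],z)[:2].round(4),pts.round(3).tolist())
show('green',blobs(im,(55,100,50),(85,255,200),1500),.016)
show('red',blobs(im,(0,200,120),(3,255,255),1500),.016)
show('orange',blobs(im,(5,190,150),(14,255,255),30),.005)
roi=np.zeros(im.shape[:2],np.uint8);roi[105:155,280:315]=255
show('gor',blobs(im,(5,190,150),(14,255,255),10,roi),.043)
show('gblk',blobs(im,(0,0,0),(180,140,75),10,roi),.056)
cv2.imwrite('pics/g.png',cv2.resize(np.hstack([im[100:160,270:330],im[110:170,165:255]]),None,fx=5,fy=5,interpolation=cv2.INTER_CUBIC)[:,:,::-1])
E
```

```text
[308. 190.] [ 0.5144 -0.0557] [ 0.508 -0.146] 86.0 0.0905 106 26.5 (3.2025146484375, 11.374448776245117)
green 4410.5 [398.  72.] [ 0.8827 -0.4421] [[0.832, -0.2], [0.935, -0.205], [0.94, -0.701], [0.833, -0.69]]
green 2887.5 [145. 199.] [0.4845 0.3425] [[0.404, 0.43], [0.583, 0.412], [0.564, 0.256], [0.387, 0.275]]
red 2919.5 [375. 198.] [ 0.4868 -0.3549] [[0.403, -0.268], [0.583, -0.284], [0.572, -0.445], [0.39, -0.426]]
orange 279.0 [126. 129.] [0.701  0.4105] [[0.731, 0.442], [0.731, 0.382], [0.671, 0.379], [0.671, 0.44]]
orange 110.5 [184. 151.] [0.6282 0.2263] [[0.639, 0.251], [0.639, 0.202], [0.617, 0.202], [0.617, 0.251]]
orange 99.0 [297. 121.] [ 0.7234 -0.1185] [[0.755, -0.104], [0.759, -0.121], [0.692, -0.133], [0.688, -0.116]]
gor 99.0 [297. 121.] [ 0.7144 -0.1151] [[0.745, -0.101], [0.749, -0.117], [0.684, -0.129], [0.68, -0.113]]
gblk 27.0 [296. 139.] [ 0.657  -0.1123] [[0.672, -0.105], [0.672, -0.12], [0.642, -0.12], [0.642, -0.105]]
```

View pics/g.png

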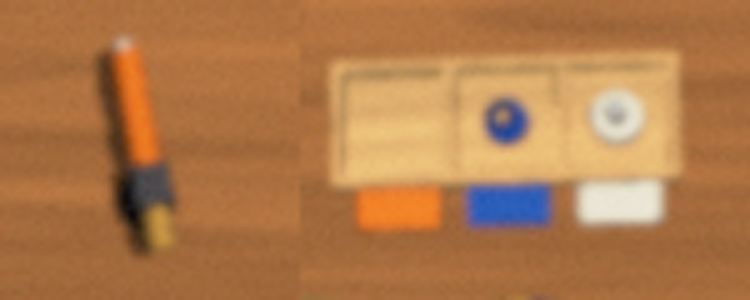

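```bash
python3 - <<'E'
from h import *
im=cv2.imread('pics/raw_top0.png')[:,:,::-1].copy()
h=cv2.cvtColor(im,cv2.COLOR_RGB2HSV)
print('col',h[160:200:4,212].tolist()); print('yel',h[177,203:214].tolist()); print('yel2',h[188,272:286].tolist())
for n,u,v,z in [('barrel_end',295,109,.043),('barrel_base',299,133,.043),('block',300,137,.05),('tail',302,148,.043)]+[('rack',165+(x-300)/5,110+y/5,.025) for x,y in[(330,60),(680,52),(682,180),(333,186)]]+[('bayin',165+(x-300)/5,110+y/5,.005) for x,y in[(348,182),(445,182),(445,80),(348,80)]]:
    print(n,onz('top',u,v,z)[:2].round(4))
E
```

```text
col [[13, 159, 162], [13, 161, 173], [13, 153, 160], [22, 163, 204], [24, 199, 231], [22, 181, 222], [108, 151, 125], [107, 181, 96], [106, 170, 99], [108, 163, 94]]
yel [[22, 196, 224], [23, 197, 228], [21, 171, 221], [20, 132, 197], [18, 98, 184], [18, 105, 179], [19, 143, 189], [21, 181, 208], [23, 196, 224], [24, 198, 231], [22, 190, 226]]
yel2 [[22, 179, 189], [23, 197, 225], [24, 199, 232], [22, 194, 223], [21, 170, 205], [19, 133, 186], [18, 105, 189], [19, 116, 208], [21, 147, 226], [22, 176, 233], [23, 189, 236], [23, 188, 230], [22, 170, 202], [19, 128, 157]]
barrel_end [ 0.7509 -0.1098]
barrel_base [ 0.6777 -0.1211]
block [ 0.6642 -0.1232]
tail [ 0.6325 -0.1295]
rack [0.7156 0.2645]
rack [0.7198 0.0522]
rack [0.6414 0.0506]
rack [0.6381 0.2609]
bayin [0.6441 0.2555]
bayin [0.6439 0.1959]
bayin [0.7073 0.197 ]
bayin [0.7076 0.257 ]
```

```bash
python3 - <<'E'
s=open('h.py').read()
i=s.index('def tanks')
s=s[:i]+'''def tanks(im,zc=.075,dark=52):
    res=[]
    Y=[cv2.convexHull(c) for a,c in blobs(im,(19,130,130),(28,255,255),40)]
    h=cv2.cvtColor(im,cv2.COLOR_RGB2HSV); m=cv2.inRange(h,(98,90,0),(122,255,200))|cv2.inRange(h,(0,0,0),(180,255,70))
    for y in Y:
        if cv2.contourArea(y)<110 or cv2.contourArea(y)>260: continue
        yc=np.array(cv2.minEnclosingCircle(y)[0])
        C=onz('top',*yc,zc)
        k=np.zeros_like(m); cv2.circle(k,tuple(int(q) for q in yc),42,255,-1)
        B=blobs(im,(100,110,60),(118,255,200),150,k)
        if not B: continue
        hull=cv2.convexHull(np.vstack([c for _,c in B[:2]])); k[:]=0; cv2.fillConvexPoly(k,hull,255)
        b=blobs(im,(0,0,0),(180,255,dark),8,k)
        if not b: continue
        r=cv2.minAreaRect(b[0][1]); H=onz('top',*r[0],.092); d=C-H
        res.append(dict(px=yc.round(1),stem=C[:2].round(4),handle=H[:2].round(4),yaw=round(float(np.degrees(np.arctan2(d[1],d[0]))),1),d=round(float(np.hypot(*d[:2])),4),ya=cv2.contourArea(y),hb=np.round(r[1],1)))
    return res
'''
open('h.py','w').write(s)
E
python3 - <<'E'
from h import *
im=cv2.imread('pics/raw_top0.png')[:,:,::-1].copy()
for t in tanks(im): print(t)
h=cv2.cvtColor(im,cv2.COLOR_RGB2HSV); print(h[185:205:2,211].tolist(),h[195,203:220].tolist())
E
```

```text
{'px': array([312.5, 170.8]), 'stem': array([ 0.5607, -0.1559]), 'handle': array([ 0.508 , -0.1451]), 'yaw': -11.7, 'd': 0.0538, 'ya': 133.0, 'hb': array([ 4.2, 13.2])}
{'px': array([278.1, 186.8]), 'stem': array([ 0.5142, -0.0568]), 'handle': array([ 0.508 , -0.1451]), 'yaw': 85.9, 'd': 0.0885, 'ya': 129.5, 'hb': array([ 4.2, 13.2])}
{'px': array([207.5, 176.1]), 'stem': array([0.5448, 0.1456]), 'handle': array([0.492 , 0.1374]), 'yaw': 8.9, 'd': 0.0534, 'ya': 128.0, 'hb': array([12.5,  2.6])}
[[106, 163, 127], [106, 168, 97], [108, 127, 58], [108, 155, 61], [113, 117, 63], [108, 130, 59], [111, 89, 57], [107, 44, 41], [106, 127, 54], [107, 170, 114]] [[8, 104, 123], [133, 55, 84], [109, 147, 97], [107, 181, 97], [107, 172, 83], [107, 127, 54], [129, 46, 39], [120, 39, 39], [108, 130, 59], [108, 159, 96], [106, 183, 117], [107, 171, 122], [107, 165, 122], [107, 176, 113], [107, 171, 106], [108, 153, 100], [134, 62, 87]]
```

Call:
apply_moves --steps '[45.2,-65.6,-2,31.4,45.2,-65.6,-2,31.4,45.2,-65.6,-2,31.4,45.2,-65.6,-2,31.4,45.2,-65.6,-2,31.4,45.2,-65.6,-2,31.4,45.2,-65.6,-2,31.4,45.2,-65.6,-2,31.4]' --jaw 60 --newtons 60

```text
clock: 0.77
position: [0.3977, 0.2678, 0.1834]
ee_rot: [-0.0, -0.082, 0.997, 0.0]
contact_force: [1.6, -0.0, 0.0]
width: 0.0653
gripper_force: 0.0
```

Call:
apply_moves --steps '[26.8,-39,0,0,26.8,-39,0,0,26.8,-39,0,0,26.8,-39,0,0,26.8,-39,0,0,26.8,-39,0,0,26.8,-39,0,0,26.8,-39,0,0]'

```text
clock: 1.43
position: [0.5866, -0.007, 0.1832]
ee_rot: [-0.0, -0.082, 0.997, 0.0]
contact_force: [0.8, 0.4, 0.1]
width: 0.065
gripper_force: 0.0
```

```bash
cat >> h.py <<'E'
def pose():
    s=get_state(); q=s['ee_rot']; M=Ro.from_quat([q[1],q[2],q[3],q[0]]).as_matrix()
    y=M[:,1]; a=np.degrees(np.arctan2(y[1],y[0]))-90; a=(a+90)%180-90
    print('t',round(s['clock'],2),'tcp',s['position'].round(4),'yaw',round(a,1),'F',s['contact_force'].round(1),'w',round(s['width'],4),'grip',round(s['gripper_force'],1)); return s
E
python3 -c "
from h import *
pose()"
```

```text
t 1.43 tcp [ 0.5866 -0.007   0.1832] yaw 9.4 F [0.8 0.4 0.1] w 0.065 grip 0.0
```

Call:
apply_moves --steps '[8,-11.6,0,0,8,-11.6,0,0,8,-11.6,0,0,8,-11.6,0,0,8,-11.6,-8,0,8,-11.6,-8,0,8,-11.6,-8,0,8,-11.6,-8,0]'

```text
clock: 2.1
position: [0.664, -0.1205, 0.101]
ee_rot: [-0.003, -0.082, 0.997, 0.001]
contact_force: [0.1, -0.6, 0.5]
width: 0.0654
gripper_force: 0.0
```

```bash
python3 -c "
from h import *
s=pose(); print(proj('side',[.667,-.1235,.043]))
a=save('side','s1.png'); b=save('top','t1.png')
cv2.imwrite('pics/c1.png',np.vstack([cv2.resize(x,None,fx=4,fy=4)[:300] for x in (a[140:215,250:410],b[90:165,230:390])])[:,:,::-1])"
```

```text
t 2.1 tcp [ 0.664  -0.1205  0.101 ] yaw 9.4 F [ 0.1 -0.6  0.5] w 0.0654 grip 0.0
[315.54686569 189.70888704]
```

View pics/c1.png

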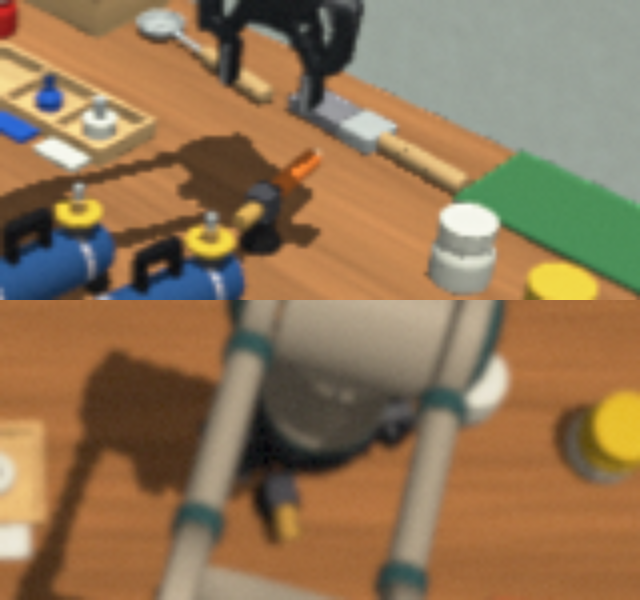

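Call:
apply_moves --steps '[0,0,-3,0,0,0,-6,0,0,0,-7,0,0,0,-7,0]'

```text
clock: 2.53
position: [0.6653, -0.1205, 0.0331]
ee_rot: [-0.001, -0.082, 0.997, 0.0]
contact_force: [-1.0, 1.3, -0.5]
width: 0.0651
gripper_force: 0.0
```

Call:
apply_moves --steps '[0.2,-0.3,-0.6,0,0.2,-0.3,-0.6,0,0.2,-0.3,-0.6,0]'

```text
clock: 2.78
position: [0.6697, -0.1246, 0.0295]
ee_rot: [0.002, -0.082, 0.997, -0.001]
contact_force: [-0.3, 1.3, -0.4]
width: 0.0653
gripper_force: 0.0
```

Call:
apply_moves --steps '[0,0,0,0,0,0,0,0,0,0,0,0,0,0,0,0,0,0,0,0,0,0,0,0,0,0,0,0,0,0,0,0]' --jaw 255 --newtons 80

```text
clock: 3.45
position: [0.6681, -0.124, 0.0275]
ee_rot: [-0.0, -0.082, 0.997, 0.0]
contact_force: [0.1, -0.5, -0.1]
width: 0.0
gripper_force: 0.0
```

```bash
python3 -c "
from h import *
s=pose()
a=save('side','s2.png'); b=save('top','t2.png')
cv2.imwrite('pics/c2.png',np.vstack([cv2.resize(x,None,fx=4,fy=4)[:300] for x in (a[140:215,250:410],b[90:165,230:390])])[:,:,::-1])"
```

```text
t 3.45 tcp [ 0.6681 -0.124   0.0275] yaw 9.4 F [ 0.1 -0.5 -0.1] w 0.0 grip 0.0
```

View pics/c2.png

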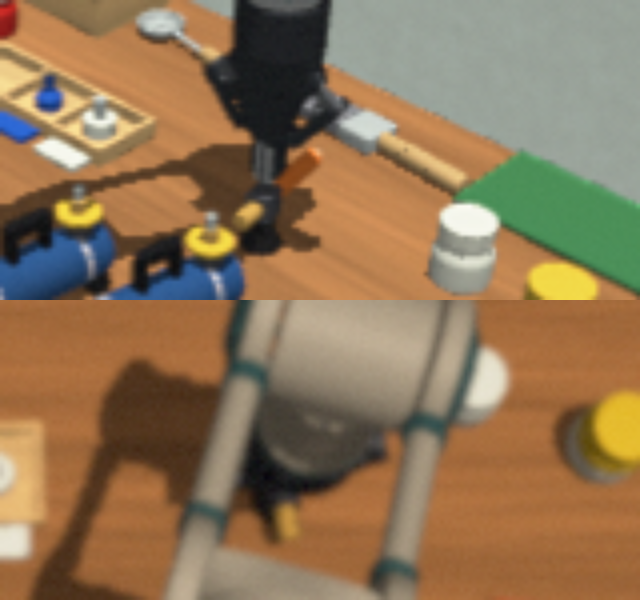

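```bash
cat >> h.py <<'E'
def tri(a,b):
    o,d=ray('top',*a); p,e=ray('side',*b); t=np.linalg.lstsq(np.c_[d,-e],p-o,rcond=None)[0]
    A,B=o+t[0]*d,p+t[1]*e; return ((A+B)/2).round(4),round(float(np.linalg.norm(A-B)),4)
E
python3 -c "
from h import *
for a,b in [((300,137),(315.5,189.2)),((302,148),(311,193.8)),((295,109),(328.7,178.7))]: print(tri(a,b))
for z in (.0275,.0465,.08,.12): print(z,(proj('side',[.668,-.124,z])-[250,140])*4,(proj('side',[.71,-.12,z])-[250,140])*4)
s=get_state(); print(s['qpos'])
"
```

```text
(array([ 0.6653, -0.1239,  0.046 ]), 0.0008)
(array([ 0.6333, -0.1304,  0.0459]), 0.0034)
(array([ 0.7515, -0.1103,  0.0425]), 0.0013)
0.0275 [262.16338043 213.53441962] [290.60423022 192.13828758]
0.0465 [263.70467882 195.21818319] [292.33579568 173.99887258]
0.08 [266.47457881 162.19669127] [295.44639492 141.3123147 ]
0.12 [269.87186893 121.50934275] [299.25939955 101.06610459]
[-2.85900976e-01  5.45984097e-01  1.49090623e+00  1.02216592e-04
  1.10492922e+00 -2.02098618e+00]
```

Call:
apply_moves --steps '[0,0,2,0,0,0,4,0,0,0,4,0,0,0,4,0,0,0,4,0]'

```text
clock: 3.97
position: [0.6676, -0.1239, 0.0671]
ee_rot: [-0.0, -0.082, 0.997, 0.0]
contact_force: [0.2, 0.6, -0.0]
width: -0.0
gripper_force: 0.0
```

```bash
python3 -c "
from h import *
s=pose()
a=save('side','s3.png',(280,150,360,215),8)
p=s['position']
for dz in (0,.02,.03,.04): print(dz,(proj('side',p+[0,0,dz])-[280,150])*8)"
```

```text
t 3.97 tcp [ 0.6676 -0.1239  0.0671] yaw 9.4 F [ 0.2  0.6 -0. ] w -0.0 grip 0.0
0 [289.98788976 270.36259358]
0.02 [293.32214511 230.46600491]
0.03 [295.00761972 210.26036066]
0.04 [296.70547085 189.8805334 ]
```

View pics/s3.png

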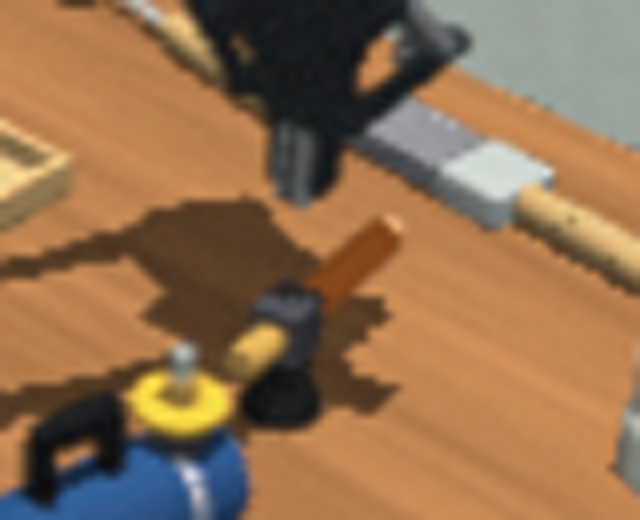

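```bash
python3 - <<'E'
from h import *
p=np.array([.2151,.5327,.1908]); y=np.array([.3744,.9273,0])
out=[]
for n,x0,y0 in(('top',10,240),('side',50,60)):
    im=cv2.imread(f'pics/raw_{n}0.png'); c=cv2.resize(im[y0:y0+95,x0:x0+95],None,fx=4,fy=4,interpolation=cv2.INTER_CUBIC)
    for dz,col in((.013,(0,255,255)),(.048,(0,255,0))):
        for s in(-.0425,0,.0425):
            u=(proj(n,p+y*s+[0,0,dz])-[x0,y0])*4; print(n,dz,s,u.round())
            cv2.circle(c,tuple(int(v) for v in u),3,col,1)
    out.append(c)
cv2.imwrite('pics/st.png',np.hstack(out))
E
```

```text
top 0.013 -0.0425 [237. 251.]
top 0.013 0 [181. 225.]
top 0.013 0.0425 [125. 198.]
top 0.048 -0.0425 [215. 260.]
top 0.048 0 [157. 233.]
top 0.048 0.0425 [100. 206.]
side 0.013 -0.0425 [182. 285.]
side 0.013 0 [181. 266.]
side 0.013 0.0425 [180. 247.]
side 0.048 -0.0425 [173. 249.]
side 0.048 0 [172. 230.]
side 0.048 0.0425 [171. 212.]
```

View pics/st.png

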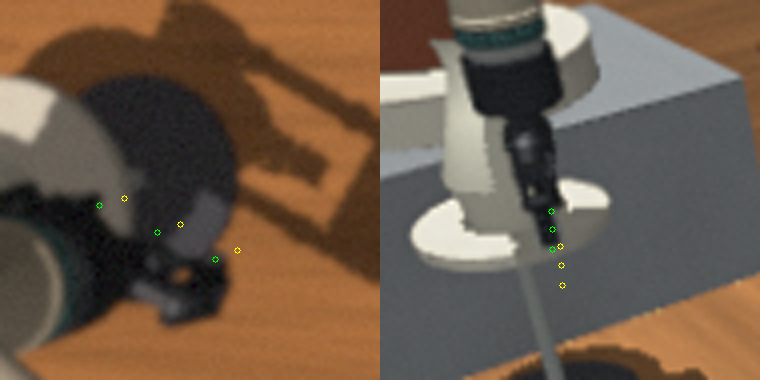

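Call:
apply_moves --steps '[0,0,4,0,0,0,8,0,-4,2,8,0,-8,4,8,0,-12,5,8,0,-16,6,8,0,-20,8,8,0,-24,9,8,0]'

```text
clock: 4.68
position: [0.4327, -0.0348, 0.1464]
ee_rot: [-0.001, -0.082, 0.997, 0.001]
contact_force: [0.2, 0.4, 0.2]
width: 0.0002
gripper_force: 0.0
```

Call:
apply_moves --steps '[-4,1,0,0,-8,2,0,0,-10,3,0,0,-10,3,-4,0,-10,3,-5,0,-10,3,-5,0,-10,3,-5,0,-10,3,-5,0]'

```text
clock: 5.35
position: [0.3362, -0.0063, 0.098]
ee_rot: [0.0, -0.082, 0.997, -0.0]
contact_force: [-0.5, 0.6, -0.2]
width: -0.0007
gripper_force: 0.0
```

```bash
python3 - <<'E'
from h import *
s=pose(); p=s['position']
out=[]
for n in('top','side'):
    im=get_image(n)[:,:,::-1].copy(); cv2.imwrite(f'pics/raw_{n}4.png',im)
    u=proj(n,p); x0,y0=int(u[0])-45,int(u[1])-55; c=cv2.resize(im[y0:y0+95,x0:x0+95],None,fx=4,fy=4,interpolation=cv2.INTER_CUBIC)
    print(n,x0,y0)
    for dz,col in((0,(0,255,255)),(.033,(0,255,0))):
        q=(proj(n,p+[0,0,dz])-[x0,y0])*4; print(q.round()); cv2.circle(c,tuple(int(v) for v in q),3,col,1)
    out.append(c)
cv2.imwrite('pics/st2.png',np.hstack(out))
E
```

```text
t 5.35 tcp [ 0.3362 -0.0063  0.098 ] yaw 9.4 F [-0.5  0.6 -0.2] w -0.0007 grip 0.0
top 215 194
[182. 223.]
[183. 226.]
side 170 146
[180. 224.]
[177. 188.]
```

View pics/st2.png

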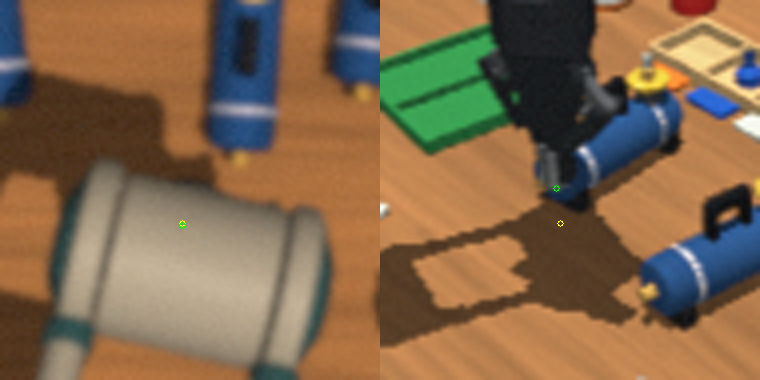

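Call:
apply_moves --steps '[0,0,-4,0,0,0,-7,0,0,0,-8,0,0,0,-8.6,0,0,0,-9.2,0,0,0,-9.2,0]'

```text
clock: 5.95
position: [0.3359, -0.0063, 0.0055]
ee_rot: [0.0, -0.082, 0.997, 0.0]
contact_force: [-0.5, 0.4, 0.4]
width: 0.0002
gripper_force: 0.0
```

Call:
apply_moves --steps '[0,0,-0.3,0,0,0,-0.6,0,0,0,-0.8,0,0,0,-0.8,0,0,0,-0.8,0]'

```text
clock: 6.37
position: [0.3355, -0.0061, -0.0022]
ee_rot: [0.0, -0.082, 0.997, -0.0]
contact_force: [0.5, 0.1, 0.2]
width: 0.0001
gripper_force: 0.0
```

Call:
apply_moves --steps '[0,0,-0.4,0,0,0,-0.8,0,0,0,-1.2,0,0,0,-1.6,0,0,0,-2,0,0,0,-2.3,0,0,0,-2.3,0]'

```text
clock: 6.95
position: [0.3347, -0.006, -0.0261]
ee_rot: [-0.001, -0.082, 0.997, 0.0]
contact_force: [0.7, -0.0, 0.7]
width: -0.0002
gripper_force: 0.0
```

Call:
apply_moves --steps '[0,0,-0.2,0,0,0,-0.3,0,0,0,-0.3,0]'

```text
clock: 7.2
position: [0.3353, -0.0061, -0.0285]
ee_rot: [-0.0, -0.082, 0.997, 0.0]
contact_force: [0.6, 0.1, -0.2]
width: -0.0003
gripper_force: 0.0
```

Call:
apply_moves --steps '[0,0,-0.1,0,0,0,-0.2,0,0,0,-0.2,0]'

```text
clock: 7.45
position: [0.3353, -0.0061, -0.0304]
ee_rot: [-0.0, -0.082, 0.997, 0.0]
contact_force: [0.2, -0.6, -0.2]
width: 0.0004
gripper_force: 0.0
```

Call:
apply_moves --steps '[0,0,-0.1,0,0,0,-0.2,0,0,0,-0.2,0]'

```text
clock: 7.7
position: [0.3352, -0.0061, -0.0325]
ee_rot: [-0.0, -0.082, 0.997, 0.0]
contact_force: [0.1, 0.0, 0.5]
width: 0.0003
gripper_force: 0.0
```

Call:
apply_moves --steps '[0,0,-0.1,0,0,0,-0.2,0,0,0,-0.2,0]'

```text
clock: 7.95
position: [0.3352, -0.0061, -0.0345]
ee_rot: [-0.0, -0.082, 0.997, 0.0]
contact_force: [0.3, -0.3, 0.8]
width: 0.0002
gripper_force: 0.0
```

Call:
apply_moves --steps '[0,0,-0.1,0,0,0,-0.1,0]'

```text
clock: 8.12
position: [0.3352, -0.0061, -0.0355]
ee_rot: [-0.0, -0.082, 0.997, 0.0]
contact_force: [-0.3, 0.8, -0.1]
width: -0.0001
gripper_force: 0.0
```

Call:
apply_moves --steps '[0,0,-0.1,0,0,0,-0.1,0]'

```text
clock: 8.28
position: [0.3353, -0.0061, -0.0365]
ee_rot: [-0.0, -0.082, 0.997, 0.0]
contact_force: [0.8, 0.3, 0.1]
width: -0.0001
gripper_force: 0.0
```

Call:
apply_moves --steps '[0,0,-0.1,0,0,0,-0.1,0]'

```text
clock: 8.45
position: [0.3352, -0.0061, -0.0375]
ee_rot: [-0.0, -0.082, 0.997, 0.0]
contact_force: [-0.4, -0.6, -0.1]
width: 0.0
gripper_force: 0.0
```

```bash
python3 - <<'E'
from h import *
s=pose(); p=s['position']
save('side','s5.png',None,1)
im=cv2.imread('pics/raw_s5.png'); u=proj('side',p+[0,0,.036]); x0,y0=int(u[0])-40,int(u[1])-40
c=cv2.resize(im[y0:y0+60,x0:x0+80],None,fx=7,fy=7,interpolation=cv2.INTER_CUBIC)
q=(u-[x0,y0])*7; cv2.circle(c,tuple(int(v) for v in q),3,(0,255,0),1); cv2.imwrite('pics/s5.png',c); print(q)
E
```

```text
t 8.45 tcp [ 0.3352 -0.0061 -0.0375] yaw 9.4 F [-0.4 -0.6 -0.1] w 0.0 grip 0.0
[281.10650914 280.74839439]
```

View pics/s5.png

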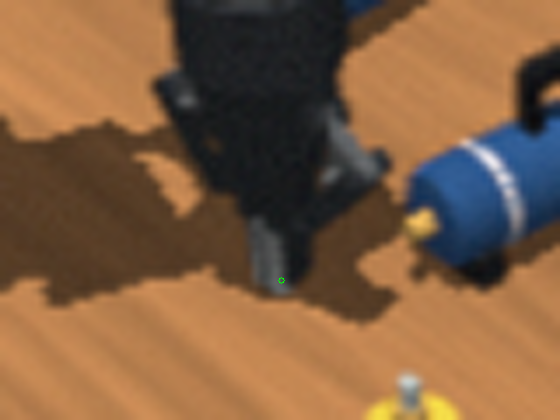

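Call:
apply_moves --steps '[0,0,-0.1,0,0,0,-0.1,0]'

```text
clock: 8.67
position: [0.3353, -0.0061, -0.0385]
ee_rot: [-0.0, -0.082, 0.997, 0.0]
contact_force: [-0.7, -0.3, -0.2]
width: -0.0002
gripper_force: 0.0
```

Call:
apply_moves --steps '[0,0,-0.1,0,0,0,-0.1,0]'

```text
clock: 8.83
position: [0.3352, -0.0061, -0.0395]
ee_rot: [-0.0, -0.082, 0.997, 0.0]
contact_force: [0.4, -0.6, -0.3]
width: 0.0001
gripper_force: 0.0
```

Call:
apply_moves --steps '[0,0,-0.1,0,0,0,-0.1,0]'

```text
clock: 9.0
position: [0.3353, -0.0061, -0.0397]
ee_rot: [-0.0, -0.082, 0.997, 0.0]
contact_force: [-2.2, -0.4, 14.9]
width: -0.0002
gripper_force: 7.0
```

Call:
apply_moves --steps '[0,0,4,0,0,0,8,0,0,0,12,0,4,-1,13,0,8,-3,13,0,12,-4,13,0,16,-6,13,0,20,-7,13,0]' --jaw 60

```text
clock: 9.67
position: [0.5312, -0.0759, 0.0898]
ee_rot: [0.0, -0.082, 0.997, -0.0]
contact_force: [0.5, 0.6, 0.5]
width: 0.0652
gripper_force: 0.0
```

Call:
apply_moves --steps '[4,-1.5,0,0,8,-3,0,0,12,-4.2,0,0,13.2,-4.7,0,0,13.2,-4.7,0,0,13.2,-4.7,-3,0,13.2,-4.7,-6,0,13.2,-4.7,-6,0]'

```text
clock: 10.33
position: [0.6557, -0.1197, 0.0235]
ee_rot: [-0.006, -0.082, 0.997, 0.003]
contact_force: [-1.7, 0.1, -0.9]
width: 0.0652
gripper_force: 0.0
```

```bash
python3 -c "
from h import *
s=pose()"
```

```text
t 10.33 tcp [ 0.6557 -0.1197  0.0235] yaw 9.4 F [-1.7  0.1 -0.9] w 0.0652 grip 0.0
```

Call:
apply_moves --steps '[0,0,0,0,0,0,0,0,0,0,0,0]'

```text
clock: 10.58
position: [0.663, -0.1218, 0.0319]
ee_rot: [0.002, -0.082, 0.997, -0.001]
contact_force: [0.7, -0.1, 0.2]
width: 0.0649
gripper_force: 0.0
```

Call:
apply_moves --steps '[0.4,-0.2,0,0,0.4,-0.2,-1.5,0,0.4,-0.2,-3,0,0.4,-0.2,-4,0,0.4,-0.2,-4.4,0,0.4,-0.2,-4.4,0,0.4,-0.2,-4.4,0]'

```text
clock: 11.17
position: [0.6663, -0.1237, -0.0139]
ee_rot: [0.0, -0.082, 0.997, -0.0]
contact_force: [0.1, -0.5, 0.1]
width: 0.0651
gripper_force: 0.0
```

Call:
apply_moves --steps '[0,0,0,0,0,0,0,0,0,0,0,0,0,0,0,0,0,0,0,0,0,0,0,0,0,0,0,0,0,0,0,0]' --jaw 255 --newtons 80

```text
clock: 11.83
position: [0.6664, -0.1236, -0.0135]
ee_rot: [0.001, -0.082, 0.997, -0.0]
contact_force: [0.1, 0.9, 6.0]
width: 0.0211
gripper_force: 78.5
```

Call:
apply_moves --steps '[0,0,4,0,0,0,8,0,0,0,11,0,0,0,12,0,0,0,12,0]'

```text
clock: 12.25
position: [0.6677, -0.1242, 0.1085]
ee_rot: [0.003, -0.082, 0.997, -0.001]
contact_force: [-0.0, 0.7, -2.0]
width: 0.0206
gripper_force: 78.3
```

```bash
python3 - <<'E'
from h import *
s=pose()
print(proj('side',[.5607,-.1559,.098]),proj('side',[.5607,-.1559,.075]))
a=get_image('side'); b=get_image('top'); cv2.imwrite('pics/raw_side6.png',a[:,:,::-1]); cv2.imwrite('pics/raw_top6.png',b[:,:,::-1])
for t in tanks(b): print(t)
for a_,c in blobs(a,(19,150,130),(28,255,255),60): print('Y',a_,cv2.minAreaRect(c)[0])
cv2.imwrite('pics/c6.png',np.vstack([cv2.resize(x,None,fx=4,fy=4,interpolation=cv2.INTER_CUBIC) for x in (a[135:210,240:400],b[100:175,230:390])])[:,:,::-1])
E
```

```text
t 12.25 tcp [ 0.6677 -0.1242  0.1085] yaw 9.4 F [-0.   0.7 -2. ] w 0.0206 grip 78.3
[302.11807836 193.13295851] [301.75545251 199.10178584]
{'px': array([207.5, 176.1]), 'stem': array([0.5448, 0.1456]), 'handle': array([0.4909, 0.1372]), 'yaw': 8.9, 'd': 0.0546, 'ya': 128.0, 'hb': array([13.3,  2.8])}
Y 276.0 (389.5000305175781, 215.5)
Y 165.0 (304.2500305175781, 333.2500305175781)
Y 85.0 (235.52996826171875, 248.20999145507812)
```

View pics/c6.png

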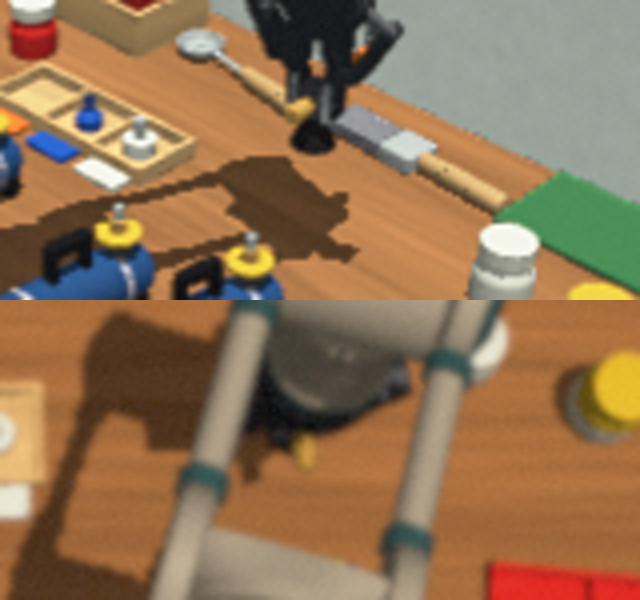

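```bash
python3 - <<'E'
from h import *
a=cv2.imread('pics/raw_side0.png')[:,:,::-1].copy(); b=cv2.imread('pics/raw_top0.png')[:,:,::-1].copy()
S=[np.array(cv2.minAreaRect(cv2.convexHull(c))[0]) for A,c in blobs(a,(19,130,130),(28,255,255),40)]
for t in tanks(b):
    u=proj('side',[*t['stem'],.075]); s=min(S,key=lambda q:np.hypot(*(q-u)))
    print(t['stem'],u.round(1),s.round(1),tri(t['px'],s),onz('side',*s,.075)[:2].round(4))
E
```

```text
[ 0.5607 -0.1559] [301.8 199.1] [302. 200.] (array([ 0.5611, -0.1566,  0.0716]), 0.0003) [ 0.5578 -0.1596]
[ 0.5142 -0.0568] [269.2 191.7] [269.5 192.5] (array([ 0.5148, -0.0571,  0.0716]), 0.0008) [ 0.5119 -0.0608]
[0.5448 0.1456] [236.3 164.5] [236.  165.5] (array([0.5449, 0.1467, 0.0703]), 0.0015) [0.5396 0.1412]
```

Call:
apply_moves --steps '[-2,0,0,-7,-4,-1,0,-14,-7,-2,0,-21,-9,-3,0,-28,-10.6,-3.1,0,-35,-10.6,-3.1,0,-42,-10.6,-3.1,0,-49,-10.6,-3.1,0,-56]'

```text
clock: 13.02
position: [0.5572, -0.1539, 0.1024]
ee_rot: [-0.003, 0.399, 0.917, -0.0]
contact_force: [-0.7, 0.3, -1.8]
width: 0.0209
gripper_force: 78.4
```

```bash
python3 - <<'E'
from h import *
pose()
E
```

```text
t 13.02 tcp [ 0.5572 -0.1539  0.1024] yaw -47.0 F [-0.7  0.3 -1.8] w 0.0209 grip 78.4
```

Call:
apply_moves --steps '[0.4,-0.2,0,0,0.4,-0.2,0,0,0.4,-0.2,0,0,0.4,-0.2,0,0]'

```text
clock: 13.35
position: [0.5634, -0.1563, 0.1045]
ee_rot: [-0.001, 0.395, 0.919, 0.0]
contact_force: [0.1, 0.4, -2.6]
width: 0.0208
gripper_force: 78.3
```

```bash
cat >> h.py <<'E'
def rodview(name,GZ=.0565,show=True):
    s=pose(); q=s['ee_rot']; M=Ro.from_quat([q[1],q[2],q[3],q[0]]).as_matrix(); y=M[:,1]*np.sign(M[1,1]); ax=np.array([y[1],-y[0],0])
    g=s['position']+[0,0,GZ]; a=get_image('side'); cv2.imwrite('pics/raw_'+name,a[:,:,::-1])
    h=cv2.cvtColor(a,cv2.COLOR_RGB2HSV)
    for L in range(30,146,4):
        u=proj('side',g+ax*L/1e3); i,j=int(round(u[0])),int(round(u[1]))
        k=h[j-1:j+2,i] ; print(L,(i,j),k.tolist())
    b=blobs(a,(4,170,90),(15,255,255),15); 
    for A,c in b:
        if np.hypot(*(mid(c)-proj('side',g+ax*.055)))<25: r=cv2.minAreaRect(c); print('orange',A,cv2.boxPoints(r).round(1).tolist())
    print('pred end',proj('side',g+ax*.085),'tail',proj('side',g-ax*.038))
E
python3 - <<'E'
from h import *
rodview('r1a.png')
E
```

```text
t 13.35 tcp [ 0.5634 -0.1563  0.1045] yaw -46.5 F [ 0.1  0.4 -2.6] w 0.0208 grip 78.3
30 (314, 176) [[15, 185, 255], [14, 188, 249], [12, 199, 226]]
34 (315, 176) [[15, 187, 254], [14, 188, 249], [12, 199, 228]]
38 (317, 176) [[15, 187, 254], [14, 188, 250], [12, 195, 231]]
42 (318, 176) [[15, 185, 254], [14, 190, 250], [12, 197, 233]]
46 (319, 176) [[15, 187, 254], [14, 188, 251], [12, 197, 234]]
50 (321, 176) [[15, 188, 254], [14, 185, 252], [13, 196, 236]]
54 (322, 176) [[15, 188, 254], [14, 185, 252], [13, 194, 238]]
58 (323, 176) [[15, 190, 254], [14, 187, 252], [13, 194, 239]]
62 (325, 176) [[15, 190, 254], [15, 188, 252], [13, 195, 241]]
66 (326, 176) [[15, 190, 254], [14, 189, 252], [13, 194, 242]]
70 (327, 177) [[15, 187, 252], [13, 193, 243], [12, 203, 202]]
74 (329, 177) [[15, 190, 252], [13, 192, 246], [12, 202, 208]]
78 (330, 177) [[15, 190, 252], [13, 193, 246], [12, 201, 212]]
82 (331, 177) [[15, 191, 252], [14, 195, 247], [12, 205, 213]]
86 (333, 177) [[20, 55, 253], [15, 74, 238], [12, 92, 171]]
90 (334, 177) [[0, 0, 255], [50, 6, 248], [20, 44, 174]]
94 (335, 177) [
[... 245 characters left out ...]
7) [[75, 13, 122], [85, 13, 117], [14, 57, 108]]
114 (342, 177) [[78, 10, 126], [72, 11, 121], [14, 95, 142]]
118 (343, 177) [[73, 14, 124], [21, 15, 123], [14, 134, 179]]
122 (345, 177) [[18, 113, 131], [17, 111, 92], [14, 139, 99]]
126 (346, 177) [[18, 115, 162], [18, 111, 110], [16, 129, 87]]
130 (347, 177) [[18, 115, 189], [18, 113, 140], [17, 110, 104]]
134 (349, 177) [[18, 114, 225], [18, 117, 192], [18, 111, 120]]
138 (350, 177) [[19, 112, 231], [18, 116, 204], [18, 117, 172]]
142 (351, 177) [[18, 111, 227], [18, 112, 173], [18, 115, 193]]
orange 110.0 [[309.0, 174.0], [332.0, 174.0], [332.0, 179.0], [309.0, 179.0]]
pred end [332.30679692 176.65026815] tail [291.2077715  175.48772179]
```

Call:
apply_moves --steps '[-0.2,0,0,0,-0.2,0,-1,0,-0.2,0,-2,0,-0.2,0,-2.6,0,-0.2,0,-3.2,0,-0.2,0,-3.6,0,-0.2,0,-3.6,0]'

```text
clock: 13.98
position: [0.561, -0.1562, 0.0682]
ee_rot: [-0.001, 0.395, 0.918, 0.0]
contact_force: [0.1, 0.2, -1.5]
width: 0.0209
gripper_force: 78.4
```

Call:
apply_moves --steps '[0,0,-0.2,0,0,0,-0.4,0,0,0,-0.6,0,0,0,-0.8,0,0,0,-0.8,0]'

```text
clock: 14.4
position: [0.5622, -0.1567, 0.0617]
ee_rot: [0.0, 0.395, 0.918, 0.0]
contact_force: [-0.0, 0.4, 0.3]
width: 0.0211
gripper_force: 78.4
```

Call:
apply_moves --steps '[0,0,-0.15,0,0,0,-0.3,0,0,0,-0.4,0,0,0,-0.4,0]'

```text
clock: 14.73
position: [0.5623, -0.1568, 0.0581]
ee_rot: [0.001, 0.395, 0.918, 0.0]
contact_force: [-0.4, -0.1, 4.2]
width: 0.021
gripper_force: 79.0
```

Call:
apply_moves --steps '[0,0,-0.1,0,0,0,-0.2,0,0,0,-0.2,0]'

```text
clock: 14.98
position: [0.5623, -0.1568, 0.056]
ee_rot: [0.001, 0.395, 0.918, 0.0]
contact_force: [-0.7, 0.3, 4.1]
width: 0.021
gripper_force: 79.2
```

Call:
apply_moves --steps '[0,0,-0.1,0,0,0,-0.2,0,0,0,-0.3,0,0,0,-0.3,0]'

```text
clock: 15.32
position: [0.5623, -0.1567, 0.0532]
ee_rot: [0.001, 0.395, 0.918, 0.0]
contact_force: [-1.2, 0.2, 5.8]
width: 0.0208
gripper_force: 79.3
```

Call:
apply_moves --steps '[0,0,-0.1,0,0,0,-0.1,0,0,0,-0.1,0]'

```text
clock: 15.57
position: [0.5623, -0.1567, 0.0524]
ee_rot: [0.001, 0.395, 0.918, 0.0]
contact_force: [-1.3, 0.2, 6.3]
width: 0.021
gripper_force: 79.7
```

Continue until the hard stop shows as a force rise.

Call:
apply_moves --steps '[0,0,-0.1,0,0,0,-0.1,0,0,0,-0.1,0]'

```text
clock: 15.82
position: [0.5624, -0.1568, 0.0524]
ee_rot: [0.001, 0.395, 0.918, 0.0]
contact_force: [-2.9, 0.6, 12.5]
width: 0.0209
gripper_force: 80.3
```

Call:
apply_moves --steps '[0,0,-0.1,0,0,0,-0.1,0,0,0,-0.1,0]'

```text
clock: 16.07
position: [0.5625, -0.1568, 0.0523]
ee_rot: [0.001, 0.395, 0.919, 0.0]
contact_force: [-3.9, 0.9, 17.4]
width: 0.0212
gripper_force: 81.1
```

```bash
python3 - <<'E'
from h import *
rodview('r1b.png')
E
```

```text
t 16.07 tcp [ 0.5625 -0.1568  0.0523] yaw -46.6 F [-3.9  0.9 17.4] w 0.0212 grip 81.1
30 (313, 190) [[14, 191, 255], [15, 186, 254], [13, 195, 242]]
34 (314, 191) [[15, 185, 253], [13, 197, 241], [12, 202, 197]]
38 (315, 191) [[15, 184, 253], [13, 196, 242], [12, 198, 202]]
42 (317, 191) [[15, 183, 253], [13, 194, 245], [12, 203, 207]]
46 (318, 191) [[15, 184, 253], [13, 190, 245], [12, 205, 208]]
50 (319, 191) [[15, 186, 253], [13, 192, 246], [12, 202, 213]]
54 (321, 191) [[15, 184, 254], [14, 187, 248], [12, 201, 218]]
58 (322, 191) [[15, 185, 253], [14, 188, 249], [12, 200, 222]]
62 (323, 191) [[15, 187, 253], [14, 188, 249], [12, 203, 222]]
66 (324, 191) [[15, 187, 253], [14, 190, 249], [12, 199, 223]]
70 (326, 191) [[15, 189, 251], [14, 188, 249], [12, 199, 227]]
74 (327, 191) [[15, 186, 253], [14, 187, 250], [12, 198, 228]]
78 (328, 191) [[15, 188, 254], [14, 190, 250], [12, 200, 231]]
82 (330, 191) [[15, 189, 255], [14, 191, 252], [12, 198, 189]]
86 (331, 191) [[16, 177, 231], [19, 168, 199], [20, 166, 140]]
90 (332, 191) [[38, 123, 159], [55, 120, 170], [47, 125, 116]]
94 (33
[... 319 characters left out ...]
181, 215], [1, 203, 237], [1, 202, 194]]
118 (342, 191) [[8, 169, 210], [1, 196, 242], [1, 200, 199]]
122 (343, 191) [[9, 115, 212], [3, 118, 179], [3, 112, 173]]
126 (344, 191) [[19, 48, 229], [22, 26, 184], [30, 17, 205]]
130 (345, 192) [[15, 97, 206], [15, 87, 207], [14, 108, 186]]
134 (347, 192) [[14, 150, 196], [14, 150, 196], [14, 147, 200]]
138 (348, 192) [[14, 148, 198], [14, 148, 197], [14, 148, 198]]
142 (349, 192) [[13, 148, 196], [14, 147, 196], [14, 147, 198]]
orange 104.5 [[307.79998779296875, 193.0], [308.1000061035156, 187.1999969482422], [331.0, 188.39999389648438], [330.70001220703125, 194.1999969482422]]
pred end [330.68620406 191.0607834 ] tail [290.55229051 189.79591082]
```

Call:
apply_moves --steps '[0,0,2,0,0,0,4,0,0,0,6,0,-2,3.5,6,0,-4,7,6,0,-4.6,9.9,6,0,-4.6,9.9,6,0,-4.6,9.9,6,0]'

```text
clock: 16.78
position: [0.5148, -0.0562, 0.1091]
ee_rot: [-0.0, 0.394, 0.919, -0.0]
contact_force: [0.3, -0.5, -1.8]
width: 0.0213
gripper_force: 78.4
```

```bash
cat >> h.py <<'E'
def collars():
    a=get_image('side'); cv2.imwrite('pics/raw_sc.png',a[:,:,::-1])
    for A,c in blobs(a,(19,130,130),(28,255,255),40):
        r=cv2.minAreaRect(cv2.convexHull(c))[0]
        if r[1]<230: print('Y',A,np.round(r,1),onz('side',*r,.0715)[:2].round(4))
    b=get_image('top'); cv2.imwrite('pics/raw_tc.png',b[:,:,::-1])
    for t in tanks(b): print({k:t[k].tolist() if hasattr(t[k],'tolist') else t[k] for k in('px','stem','handle','yaw','d')})
E
python3 - <<'E'
from h import *
pose(); collars()
E
```

```text
t 16.78 tcp [ 0.5148 -0.0562  0.1091] yaw -46.4 F [ 0.3 -0.5 -1.8] w 0.0213 grip 78.4
Y 284.5 [389.5 215.7] [ 0.6923 -0.3877]
Y 69.0 [302. 202.] [ 0.5537 -0.1636]
Y 44.5 [236.5 165.5] [0.5444 0.1444]
{'px': [207.6, 176.0], 'stem': [0.5452, 0.1455], 'handle': [0.492, 0.1374], 'yaw': 8.6, 'd': 0.0538}
```

```bash
python3 - <<'E'
from h import *
a=cv2.imread('pics/raw_sc.png')[:,:,::-1].copy()
for A,c in blobs(a,(19,110,110),(29,255,255),15): print(A,cv2.boundingRect(c),np.round(cv2.minAreaRect(cv2.convexHull(c))[0],1))
E
```

```text
318.5 (379, 205, 21, 22) [389.5 215.5]
179.0 (296, 326, 18, 16) [304.5 333.5]
110.0 (420, 280, 12, 22) [425.7 290.9]
96.0 (229, 243, 14, 11) [235.5 248. ]
70.5 (296, 197, 13, 10) [302. 202.]
54.5 (263, 190, 13, 7) [269. 193.]
44.5 (231, 163, 12, 6) [236.5 165.5]
```

Call:
apply_moves --steps '[0.1,-0.1,0,0,0.1,-0.1,-1,0,0.1,-0.1,-2,0,0.1,-0.1,-3,0,0.1,-0.1,-3,0]'

```text
clock: 17.3
position: [0.5146, -0.0585, 0.0765]
ee_rot: [-0.003, 0.396, 0.918, -0.0]
contact_force: [0.1, 0.8, -1.3]
width: 0.0205
gripper_force: 78.4
```

Call:
apply_moves --steps '[0,0,0,0,0,0,0,0,0,0,0,0]'

```text
clock: 17.55
position: [0.5172, -0.0587, 0.0798]
ee_rot: [0.0, 0.395, 0.918, 0.0]
contact_force: [0.1, -0.0, -1.2]
width: 0.0209
gripper_force: 78.4
```

Call:
apply_moves --steps '[-0.1,0.1,0,0,-0.1,0.1,-0.4,0,-0.1,0.1,-0.8,0,-0.1,0.1,-1.2,0,-0.1,0.1,-1.5,0,-0.1,0.1,-1.8,0,-0.1,0.1,-1.8,0]'

```text
clock: 18.13
position: [0.5156, -0.0575, 0.0612]
ee_rot: [-0.0, 0.395, 0.918, 0.0]
contact_force: [-0.7, -0.2, 1.0]
width: 0.0209
gripper_force: 78.9
```

Call:
apply_moves --steps '[0,0,-0.2,0,0,0,-0.4,0,0,0,-0.6,0,0,0,-0.6,0]'

```text
clock: 18.47
position: [0.5158, -0.0575, 0.0559]
ee_rot: [0.0, 0.395, 0.918, 0.0]
contact_force: [-1.4, -0.6, 3.4]
width: 0.0207
gripper_force: 79.3
```

Call:
apply_moves --steps '[0,0,-0.1,0,0,0,-0.2,0,0,0,-0.2,0]'

```text
clock: 18.72
position: [0.5158, -0.0575, 0.0542]
ee_rot: [0.0, 0.395, 0.918, 0.0]
contact_force: [-2.3, 0.4, 6.7]
width: 0.021
gripper_force: 79.8
```

Call:
apply_moves --steps '[0,0,-0.1,0,0,0,-0.2,0,0,0,-0.2,0]'

```text
clock: 18.97
position: [0.5155, -0.0573, 0.0526]
ee_rot: [-0.0, 0.395, 0.918, 0.0]
contact_force: [-2.7, 1.6, 7.1]
width: 0.0208
gripper_force: 79.9
```

Call:
apply_moves --steps '[0,0,-0.1,0,0,0,-0.1,0,0,0,-0.1,0]'

```text
clock: 19.22
position: [0.5156, -0.0574, 0.0523]
ee_rot: [0.0, 0.395, 0.919, 0.0]
contact_force: [-4.5, 0.9, 13.3]
width: 0.0208
gripper_force: 80.8
```

Call:
apply_moves --steps '[0,0,-0.1,0,0,0,-0.1,0,0,0,-0.1,0]'

```text
clock: 19.47
position: [0.5157, -0.0574, 0.0522]
ee_rot: [0.0, 0.395, 0.919, 0.0]
contact_force: [-6.1, 1.6, 19.9]
width: 0.0207
gripper_force: 81.6
```

```bash
python3 - <<'E'
from h import *
rodview('r2b.png')
E
```

```text
t 19.47 tcp [ 0.5157 -0.0574  0.0522] yaw -46.6 F [-6.1  1.6 19.9] w 0.0207 grip 81.6
30 (279, 183) [[15, 188, 255], [14, 189, 252], [12, 199, 231]]
34 (280, 183) [[15, 186, 255], [14, 189, 251], [12, 197, 233]]
38 (282, 183) [[15, 189, 253], [15, 188, 252], [12, 197, 236]]
42 (283, 183) [[15, 189, 253], [15, 187, 252], [13, 197, 236]]
46 (284, 183) [[15, 188, 253], [15, 186, 252], [13, 196, 238]]
50 (285, 183) [[15, 191, 253], [15, 185, 252], [13, 194, 240]]
54 (287, 183) [[15, 189, 254], [15, 186, 253], [13, 194, 242]]
58 (288, 183) [[14, 191, 253], [15, 186, 253], [13, 192, 243]]
62 (289, 184) [[15, 188, 252], [13, 193, 244], [12, 200, 201]]
66 (291, 184) [[15, 188, 253], [13, 191, 247], [12, 200, 209]]
70 (292, 184) [[15, 186, 253], [14, 193, 247], [12, 205, 209]]
74 (293, 184) [[15, 186, 253], [14, 190, 248], [12, 202, 215]]
78 (294, 184) [[15, 188, 253], [13, 190, 248], [12, 201, 216]]
82 (296, 184) [[15, 187, 255], [13, 190, 251], [12, 200, 218]]
86 (297, 184) [[26, 141, 202], [23, 145, 180], [16, 167, 148]]
90 (298, 184) [[56, 123, 170], [65, 137, 155], [43, 115, 95]]
94 (299
[... 242 characters left out ...]
304, 184) [[3, 193, 233], [1, 199, 238], [2, 196, 155]]
114 (306, 184) [[3, 192, 232], [1, 200, 240], [2, 199, 159]]
118 (307, 184) [[3, 190, 237], [0, 200, 240], [2, 201, 161]]
122 (308, 184) [[5, 186, 228], [1, 199, 240], [2, 198, 165]]
126 (310, 184) [[26, 23, 244], [18, 31, 245], [14, 40, 187]]
130 (311, 184) [[19, 55, 228], [18, 59, 228], [16, 77, 198]]
134 (312, 184) [[14, 122, 201], [14, 127, 203], [14, 133, 197]]
138 (313, 184) [[14, 151, 188], [14, 150, 197], [14, 149, 198]]
142 (315, 184) [[14, 147, 182], [14, 146, 190], [14, 147, 198]]
orange 106.0 [[275.0, 181.0], [297.0, 181.0], [297.0, 186.0], [275.0, 186.0]]
pred end [296.52976065 183.75007729] tail [257.72153167 182.56865474]
```

Call:
apply_moves --steps '[0,0,3,0,0,0,6,0,0.5,4,6,0,1,8,6,0,2,12,6,0,2.5,16,6,0,3,20,6,0,3,20.3,6,0]'

```text
clock: 20.18
position: [0.547, 0.1524, 0.1092]
ee_rot: [-0.0, 0.393, 0.919, 0.003]
contact_force: [0.5, 0.1, -0.8]
width: 0.021
gripper_force: 78.8
```

Call:
apply_moves --steps '[0,0,0,0,0,0,0,0,0,0,0,0]'

```text
clock: 20.43
position: [0.5455, 0.1442, 0.1092]
ee_rot: [-0.0, 0.396, 0.918, -0.001]
contact_force: [-0.1, 0.4, -2.0]
width: 0.0209
gripper_force: 78.8
```

```bash
python3 - <<'E'
from h import *
pose(); collars()
a=cv2.imread('pics/raw_sc.png')[:,:,::-1].copy()
for A,c in blobs(a,(19,110,110),(29,255,255),15): print(A,cv2.boundingRect(c),np.round(cv2.minAreaRect(cv2.convexHull(c))[0],1))
E
```

```text
t 20.43 tcp [0.5455 0.1442 0.1092] yaw -46.6 F [-0.1  0.4 -2. ] w 0.0209 grip 78.8
Y 280.5 [389.5 215.7] [ 0.6923 -0.3877]
Y 68.0 [302. 202.] [ 0.5537 -0.1636]
Y 64.0 [269. 194.] [ 0.5084 -0.0621]
Y 53.5 [264.9 128.4] [0.8212 0.2907]
{'px': [312.3, 171.3], 'stem': [0.5591, -0.1554], 'handle': [0.5078, -0.1449], 'yaw': -11.6, 'd': 0.0523}
{'px': [277.8, 187.2], 'stem': [0.513, -0.0558], 'handle': [0.5078, -0.1449], 'yaw': 86.7, 'd': 0.0892}
318.5 (379, 205, 21, 22) [389.5 215.5]
179.0 (296, 326, 18, 16) [304.5 333.5]
105.0 (420, 280, 12, 22) [425.7 290.9]
96.0 (229, 243, 14, 11) [235.5 248. ]
78.5 (259, 123, 11, 12) [264.3 128.6]
69.0 (296, 197, 13, 10) [302. 202.]
66.0 (263, 190, 13, 9) [269. 194.]
31.5 (232, 163, 11, 6) [237.  165.5]
```

Call:
apply_moves --steps '[0.1,0.1,0,0,0.1,0.1,-1,0,0.1,0.1,-2,0,0.1,0.1,-3,0,0.1,0.1,-3.5,0,0.1,0.1,-4,0,0.1,0.1,-4.4,0,0.1,0.1,-4.4,0]'

```text
clock: 21.2
position: [0.5462, 0.1464, 0.0645]
ee_rot: [-0.001, 0.395, 0.919, -0.0]
contact_force: [0.5, -0.0, -0.9]
width: 0.0213
gripper_force: 78.8
```

Call:
apply_moves --steps '[0,0,-0.2,0,0,0,-0.4,0,0,0,-0.6,0,0,0,-0.7,0,0,0,-0.7,0]'

```text
clock: 21.62
position: [0.5472, 0.1465, 0.0591]
ee_rot: [0.0, 0.395, 0.918, 0.0]
contact_force: [-1.2, 0.3, 2.1]
width: 0.0209
gripper_force: 79.4
```

Call:
apply_moves --steps '[0,0,-0.2,0,0,0,-0.4,0,0,0,-0.5,0,0,0,-0.5,0]'

```text
clock: 21.95
position: [0.5471, 0.1465, 0.0543]
ee_rot: [0.0, 0.395, 0.919, 0.0]
contact_force: [-2.1, -1.1, 7.0]
width: 0.021
gripper_force: 79.9
```

Call:
apply_moves --steps '[0,0,-0.1,0,0,0,-0.2,0,0,0,-0.2,0]'

```text
clock: 22.2
position: [0.5472, 0.1464, 0.0537]
ee_rot: [0.001, 0.395, 0.919, 0.0]
contact_force: [-4.1, -0.2, 14.6]
width: 0.021
gripper_force: 81.0
```

Call:
apply_moves --steps '[0,0,-0.1,0,0,0,-0.1,0,0,0,-0.1,0]'

```text
clock: 22.45
position: [0.5465, 0.1462, 0.0523]
ee_rot: [0.0, 0.395, 0.919, -0.0]
contact_force: [-4.1, -1.0, 12.0]
width: 0.0211
gripper_force: 80.5
```

Call:
apply_moves --steps '[0,0,-0.1,0,0,0,-0.1,0,0,0,-0.1,0]'

```text
clock: 22.7
position: [0.5466, 0.1462, 0.0522]
ee_rot: [0.0, 0.395, 0.919, -0.0]
contact_force: [-5.3, -1.6, 16.1]
width: 0.021
gripper_force: 81.4
```

```bash
python3 - <<'E'
from h import *
rodview('r3b.png')
E
```

```text
t 22.7 tcp [0.5466 0.1462 0.0522] yaw -46.6 F [-5.3 -1.6 16.1] w 0.021 grip 81.4
30 (245, 156) [[14, 190, 255], [14, 192, 250], [12, 200, 201]]
34 (246, 156) [[14, 191, 255], [14, 190, 251], [12, 201, 216]]
38 (247, 156) [[14, 192, 255], [14, 189, 252], [12, 198, 229]]
42 (248, 156) [[14, 192, 255], [14, 189, 252], [12, 198, 231]]
46 (249, 156) [[14, 190, 255], [14, 190, 252], [12, 197, 232]]
50 (250, 156) [[14, 190, 255], [14, 189, 252], [13, 197, 233]]
54 (251, 157) [[14, 190, 253], [13, 198, 234], [12, 202, 174]]
58 (253, 157) [[14, 190, 253], [13, 194, 238], [12, 204, 180]]
62 (254, 157) [[14, 189, 252], [13, 195, 239], [12, 206, 182]]
66 (255, 157) [[14, 189, 252], [13, 197, 240], [11, 204, 186]]
70 (256, 157) [[14, 189, 252], [13, 194, 242], [12, 208, 189]]
74 (257, 157) [[14, 190, 252], [13, 194, 243], [12, 205, 193]]
78 (258, 157) [[15, 191, 253], [13, 193, 245], [12, 203, 197]]
82 (259, 157) [[14, 190, 254], [13, 193, 246], [12, 203, 200]]
86 (260, 157) [[11, 196, 235], [10, 203, 226], [10, 201, 164]]
90 (262, 157) [[4, 192, 234], [1, 206, 222], [174, 180, 105]]
94 (263, 157
[... 253 characters left out ...]
38, 202], [14, 138, 201], [15, 140, 212]]
114 (268, 157) [[14, 148, 205], [14, 152, 195], [14, 146, 203]]
118 (270, 157) [[14, 149, 205], [14, 149, 202], [14, 150, 189]]
122 (271, 157) [[14, 146, 204], [14, 149, 206], [14, 147, 194]]
126 (272, 157) [[14, 148, 198], [14, 147, 206], [14, 147, 201]]
130 (273, 157) [[14, 149, 194], [14, 149, 204], [14, 146, 205]]
134 (274, 157) [[13, 148, 193], [14, 149, 199], [14, 147, 206]]
138 (275, 157) [[14, 150, 194], [14, 149, 194], [14, 148, 202]]
142 (276, 157) [[14, 148, 197], [14, 149, 194], [13, 145, 200]]
orange 63.0 [[240.0, 155.0], [262.0, 155.0], [262.0, 159.0], [240.0, 159.0]]
pred end [260.15629    156.73753295] tail [225.55952459 155.87578535]
```

Call:
apply_moves --steps '[0,0,3,0,0,0,6,0,3,2,6,7,6,4,6,14,9,6,6,21,12,7.5,6,28,13.1,8,6,35,13.1,8,6,42]'

```text
clock: 23.42
position: [0.6811, 0.2281, 0.1077]
ee_rot: [0.001, 0.037, 0.999, 0.0]
contact_force: [0.3, -0.9, -1.2]
width: 0.0211
gripper_force: 78.7
```

Call:
apply_moves --steps '[0,0,0,4.6,0,0,0,4.6,0,0,0,4.6]'

```text
clock: 23.67
position: [0.6776, 0.2263, 0.1086]
ee_rot: [-0.001, 0.001, 1.0, -0.0]
contact_force: [1.6, -1.2, -0.8]
width: 0.0209
gripper_force: 78.8
```

```bash
python3 - <<'E'
from h import *
pose(); collars()
E
```

```text
t 23.67 tcp [0.6776 0.2263 0.1086] yaw -0.1 F [ 1.6 -1.2 -0.8] w 0.0209 grip 78.8
Y 282.5 [389.5 215.7] [ 0.6923 -0.3877]
Y 69.0 [302. 202.] [ 0.5537 -0.1636]
Y 62.5 [269. 194.] [ 0.5084 -0.0621]
Y 54.5 [264.9 128.4] [0.8212 0.2907]
Y 43.5 [236.5 166.5] [0.54   0.1392]
{'px': [312.3, 171.0], 'stem': [0.56, -0.1555], 'handle': [0.5078, -0.1449], 'yaw': -11.5, 'd': 0.0532}
{'px': [208.1, 176.6], 'stem': [0.5436, 0.1439], 'handle': [0.4921, 0.1372], 'yaw': 7.4, 'd': 0.052}
{'px': [277.8, 187.2], 'stem': [0.513, -0.0558], 'handle': [0.5078, -0.1449], 'yaw': 86.7, 'd': 0.0892}
```

Call:
apply_moves --steps '[0,0,-4,0,0,0,-8,0,0,0,-10,0,0,0,-10.6,0,0,0,-11,0,0,0,-11,0]'

```text
clock: 24.27
position: [0.6785, 0.2265, 0.0]
ee_rot: [0.001, 0.0, 1.0, 0.0]
contact_force: [-0.2, -0.1, -1.5]
width: 0.0209
gripper_force: 78.8
```

```bash
python3 - <<'E'
from h import *
a=cv2.imread('pics/raw_side0.png'); b=cv2.imread('pics/raw_sc.png')
for n,(x,y) in dict(T1=(302,201),T2=(269,193),T3=(236,166)).items():
    out=[]
    for im in(a,b):
        p=im[y-9:y+11,x-10:x+11].astype(float); w=np.clip((p[:,:,1]+p[:,:,2])/2-p[:,:,0]-90,0,60)
        out.append((round((w.sum(1)*np.arange(20)).sum()/w.sum(),2),round((w.sum(0)*np.arange(21)).sum()/w.sum(),2),w.sum().round()))
    print(n,out,proj('side',[.56,-.156,.075])[1]-proj('side',[.56,-.156,.066])[1],proj('side',[.545,.145,.075])[1]-proj('side',[.545,.145,.066])[1])
pose()
E
```

```text
T1 [(np.float64(7.87), np.float64(10.36), np.float64(3050.0)), (np.float64(10.5), np.float64(9.92), np.float64(3046.0))] -2.3019368361582337 -2.136798836961418
T2 [(np.float64(8.75), np.float64(10.22), np.float64(2762.0)), (np.float64(11.11), np.float64(10.17), np.float64(2750.0))] -2.3019368361582337 -2.136798836961418
T3 [(np.float64(8.23), np.float64(12.71), np.float64(2924.0)), (np.float64(10.03), np.float64(12.67), np.float64(2872.0))] -2.3019368361582337 -2.136798836961418
t 24.27 tcp [0.6785 0.2265 0.    ] yaw -0.0 F [-0.2 -0.1 -1.5] w 0.0209 grip 78.8
```

Call:
apply_moves --steps '[0,0,-0.3,0,0,0,-0.6,0,0,0,-0.8,0,0,0,-0.8,0]'

```text
clock: 24.6
position: [0.6781, 0.2265, -0.0078]
ee_rot: [0.0, -0.0, 1.0, 0.0]
contact_force: [-1.0, -0.1, -1.7]
width: 0.0206
gripper_force: 78.8
```

Call:
apply_moves --steps '[0,0,-0.1,0,0,0,-0.1,0]'

```text
clock: 24.77
position: [0.6782, 0.2265, -0.0085]
ee_rot: [0.001, -0.0, 1.0, 0.0]
contact_force: [-0.8, 1.0, 1.1]
width: 0.021
gripper_force: 79.1
```

Call:
apply_moves --steps '[0,0,0,0,0,0,0,0,0,0,0,0,0,0,0,0,0,0,0,0]' --jaw 135

```text
clock: 25.18
position: [0.6779, 0.2264, -0.0094]
ee_rot: [0.0, -0.0, 1.0, 0.0]
contact_force: [0.3, 0.4, -0.6]
width: 0.0402
gripper_force: 0.0
```

Call:
apply_moves --steps '[0,0,2,0,0,0,5,0,0,0,9,0,0,0,13,0,-4,-1,14,0,-8,-2,14,0,-12,-5,14,0,-16,-8,14,0]'

```text
clock: 25.85
position: [0.5296, 0.1565, 0.131]
ee_rot: [0.0, -0.001, 1.0, 0.0]
contact_force: [-0.8, -0.5, 0.4]
width: 0.0401
gripper_force: 0.0
```

Call:
apply_moves --steps '[-4,-4,0,0,-8,-8,0,0,-8,-12,0,0,-8,-15,0,0,-8,-18,0,0,-8,-18,0,0,-8,-18,0,0]'

```text
clock: 26.43
position: [0.4515, -0.0254, 0.131]
ee_rot: [0.0, 0.002, 1.0, 0.0]
contact_force: [0.3, 0.5, 0.9]
width: 0.0399
gripper_force: 0.0
```

```bash
python3 - <<'E'
from h import *
pose(); collars()
a=cv2.imread('pics/raw_sc.png'); b=cv2.imread('pics/raw_tc.png')
cv2.imwrite('pics/c7.png',np.hstack([cv2.resize(x,None,fx=4,fy=4,interpolation=cv2.INTER_CUBIC) for x in (a[120:215,200:300],b[105:200,145:245])]))
E
```

```text
t 26.43 tcp [ 0.4515 -0.0254  0.131 ] yaw -0.3 F [0.3 0.5 0.9] w 0.0399 grip 0.0
Y 283.5 [389.5 215.7] [ 0.6923 -0.3877]
Y 69.0 [302. 202.] [ 0.5537 -0.1636]
Y 63.5 [269.3 194.8] [ 0.5061 -0.0656]
Y 54.5 [264. 129.] [0.8144 0.2892]
{'px': [208.1, 176.6], 'stem': [0.5434, 0.144], 'handle': [0.4912, 0.1372], 'yaw': 7.4, 'd': 0.0527}
```

View pics/c7.png

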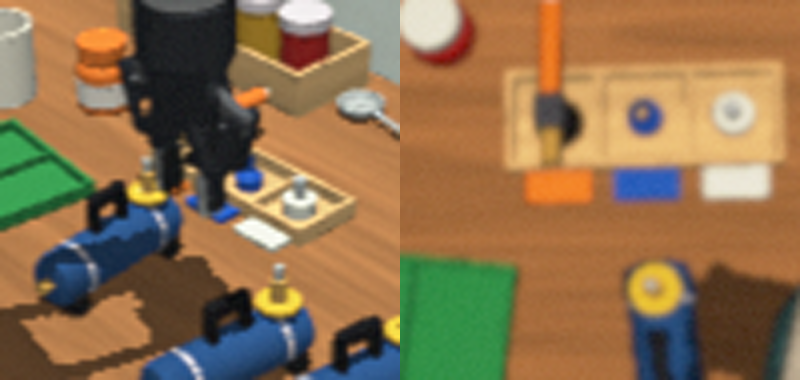

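Call:
apply_moves --steps '[1,4,0,7,2,8,0,8,3,12,0,8,4.1,16,0,8,4.1,16.2,0,8,4.1,16.2,-3,8,4.1,16.2,-5,8,4.1,16.2,-5,8]'

```text
clock: 27.2
position: [0.4882, 0.1401, 0.0769]
ee_rot: [-0.004, -0.072, 0.997, -0.0]
contact_force: [-1.5, 0.3, 0.3]
width: 0.0403
gripper_force: 0.0
```

Call:
apply_moves --steps '[0,0,0,0,0,0,0,0]'

```text
clock: 27.37
position: [0.493, 0.1394, 0.0815]
ee_rot: [0.001, -0.07, 0.998, 0.0]
contact_force: [0.4, -0.2, -0.2]
width: 0.0403
gripper_force: 0.0
```

```bash
python3 - <<'E'
from h import *
pose(); collars()
im=cv2.imread('pics/raw_top0.png')[:,:,::-1].copy()
for tag,im in(('0',im),('now',cv2.imread('pics/raw_tc.png')[:,:,::-1].copy())):
    roi=np.zeros(im.shape[:2],np.uint8)
    roi[190:225,255:325]=255; roi[180:212,295:320]=255
    for A,c in blobs(im,(0,0,0),(180,255,52),8,roi):
        r=cv2.minAreaRect(c); print(tag,A,np.round(r[0],1),onz('top',*r[0],.092)[:2].round(4))
E
```

```text
t 27.37 tcp [0.493  0.1394 0.0815] yaw 8.1 F [ 0.4 -0.2 -0.2] w 0.0403 grip 0.0
Y 283.0 [389.5 215.7] [ 0.6923 -0.3877]
Y 69.0 [302. 202.] [ 0.5537 -0.1636]
Y 62.0 [269.3 194.8] [ 0.5061 -0.0656]
Y 54.5 [264.9 128.4] [0.8212 0.2907]
{'px': [312.3, 171.0], 'stem': [0.56, -0.1555], 'handle': [0.5077, -0.145], 'yaw': -11.3, 'd': 0.0533}
{'px': [277.8, 187.2], 'stem': [0.513, -0.0558], 'handle': [0.5077, -0.145], 'yaw': 86.6, 'd': 0.0894}
0 41.0 [309.5 188.5] [ 0.508  -0.1451]
0 32.0 [276.1 205. ] [ 0.4613 -0.0501]
now 39.0 [309.5 188.6] [ 0.5077 -0.145 ]
now 33.5 [276.2 205. ] [ 0.4612 -0.0505]
```

Call:
apply_moves --steps '[0,-0.2,-1,0,0,-0.2,-2.5,0,0,-0.2,-4,0,0,-0.2,-5,0,0,-0.2,-5.5,0,0,-0.2,-5.5,0,0,-0.2,-5.5,0]'

```text
clock: 28.05
position: [0.4927, 0.1365, 0.0258]
ee_rot: [0.0, -0.07, 0.998, 0.0]
contact_force: [0.3, -0.2, 0.6]
width: 0.0401
gripper_force: 0.0
```

Call:
apply_moves --steps '[0,0,0,0,0,0,0,0,0,0,0,0,0,0,0,0,0,0,0,0,0,0,0,0]' --jaw 255 --newtons 100

```text
clock: 28.55
position: [0.493, 0.1373, 0.0265]
ee_rot: [0.001, -0.07, 0.998, 0.001]
contact_force: [-1.8, 3.7, 6.1]
width: 0.0101
gripper_force: 98.6
```

Call:
apply_moves --steps '[0,0,0.5,0,0,0,2,0,0,0,4,0,0,0,4,0,0,0,4,0]'

```text
clock: 28.97
position: [0.4925, 0.1362, 0.0654]
ee_rot: [0.0, -0.07, 0.998, -0.0]
contact_force: [0.9, 0.4, -7.1]
width: 0.01
gripper_force: 98.0
```

Call:
apply_moves --steps '[0,0,3,0,0,0,6,0,0,0,8,-3,0,-3,8.5,-6,0,-6.5,8.5,-9,0,-10,8.5,-13,0,-13.5,8.5,-13,0,-17,8.5,-13]'

```text
clock: 29.63
position: [0.4903, -0.0347, 0.1485]
ee_rot: [-0.002, 0.043, 0.999, 0.0]
contact_force: [1.0, -0.4, -6.5]
width: 0.0106
gripper_force: 99.1
```

Call:
apply_moves --steps '[0,-3.5,0,0,0,-7,0,0,0,-10.5,0,0,0,-14,0,0,0,-17.5,0,0,0,-21,0,0,0,-24.5,0,0,0,-27,0,0]'

```text
clock: 30.3
position: [0.4907, -0.3065, 0.1479]
ee_rot: [-0.002, 0.044, 0.999, 0.0]
contact_force: [1.2, -0.2, -5.8]
width: 0.0103
gripper_force: 99.1
```

Call:
apply_moves --steps '[0,-1,0,0,0,-1.2,0,0,0,-1.2,0,0,0,-1.2,0,0]'

```text
clock: 30.63
position: [0.4915, -0.3134, 0.1492]
ee_rot: [-0.001, 0.043, 0.999, 0.002]
contact_force: [-0.4, 0.3, -7.1]
width: 0.0102
gripper_force: 99.0
```

```bash
python3 - <<'E'
from h import *
pose(); collars()
b=cv2.imread('pics/raw_tc.png')[:,:,::-1].copy(); a=cv2.imread('pics/raw_sc.png')[:,:,::-1].copy()
for n,im in (('top',b),('side',a)):
  for A,c in blobs(im,(0,190,100),(3,255,255),500):
    r=cv2.minAreaRect(c); print(n,A,[onz(n,*p,.016)[:2].round(3).tolist() for p in cv2.boxPoints(r)] if n=='top' else [onz(n,*p[0],.016)[:2].round(3).tolist() for p in cv2.approxPolyDP(cv2.convexHull(c),6,True)])
E
```

```text
t 30.63 tcp [ 0.4915 -0.3134  0.1492] yaw -5.0 F [-0.4  0.3 -7.1] w 0.0102 grip 99.0
Y 296.0 [389.5 215.5] [ 0.693  -0.3874]
Y 63.5 [269. 194.] [ 0.5084 -0.0621]
Y 60.5 [263.5 129. ] [0.8129 0.2906]
Y 42.5 [347.1 196.2] [ 0.6804 -0.241 ]
{'px': [277.6, 187.2], 'stem': [0.513, -0.0554], 'handle': [0.4585, -0.0513], 'yaw': -4.3, 'd': 0.0546}
top 900.0 [[0.389, -0.674], [0.387, -0.794], [0.256, -0.791], [0.259, -0.671]]
top 645.0 [[0.405, -0.268], [0.583, -0.285], [0.58, -0.328], [0.402, -0.31]]
side 5041.5 [[0.679, -0.692], [0.598, -0.723], [0.337, -0.715], [0.34, -0.601], [0.386, -0.575], [0.522, -0.577]]
side 2809.5 [[0.564, -0.447], [0.38, -0.43], [0.403, -0.275], [0.581, -0.29]]
```

Call:
apply_moves --steps '[0,-0.2,-3,0,0,-0.2,-6,0,0,-0.2,-8.5,0,0,-0.2,-10,0,0,-0.2,-10.8,0,0,-0.2,-11.2,0,0,-0.2,-11.2,0]'

```text
clock: 31.32
position: [0.4927, -0.3168, 0.0385]
ee_rot: [-0.0, 0.043, 0.999, 0.0]
contact_force: [0.5, -0.8, -5.8]
width: 0.01
gripper_force: 98.9
```

Call:
apply_moves --steps '[0,0,-0.2,0,0,0,-0.3,0,0,0,-0.4,0,0,0,-0.5,0,0,0,-0.5,0]'

```text
clock: 31.73
position: [0.4925, -0.3175, 0.034]
ee_rot: [0.0, 0.044, 0.999, -0.0]
contact_force: [-0.5, 0.7, -6.2]
width: 0.0103
gripper_force: 99.1
```

Call:
apply_moves --steps '[0,0,-0.1,0,0,0,-0.2,0,0,0,-0.25,0,0,0,-0.25,0]'

```text
clock: 32.07
position: [0.4923, -0.3174, 0.0315]
ee_rot: [0.0, 0.044, 0.999, -0.0]
contact_force: [-1.0, -0.2, -2.8]
width: 0.0105
gripper_force: 99.6
```

Call:
apply_moves --steps '[0,0,-0.1,0,0,0,-0.1,0,0,0,-0.1,0]'

```text
clock: 32.32
position: [0.4924, -0.3173, 0.0314]
ee_rot: [0.0, 0.044, 0.999, -0.0]
contact_force: [-3.5, 3.0, 6.3]
width: 0.0104
gripper_force: 100.7
```

Call:
apply_moves --steps '[0,0,0,0,0,0,0,0,0,0,0,0,0,0,0,0,0,0,2,0,0,0,5,0,0,0,9,0,0,0,9,0]' --jaw 135

```text
clock: 32.98
position: [0.4969, -0.321, 0.1275]
ee_rot: [0.006, 0.043, 0.999, -0.004]
contact_force: [0.9, -0.5, 0.2]
width: 0.04
gripper_force: 0.0
```

Call:
apply_moves --steps '[0.5,4,0,-6.6,1,8,0,-6.6,1.5,12,0,-6.6,1.7,16,0,-6.6,1.7,17.2,0,-6.6,1.7,17.2,-1,-6.6,1.7,17.2,-2,-6.6,1.7,17.2,-2,-6.6]'

```text
clock: 33.65
position: [0.5081, -0.1459, 0.0977]
ee_rot: [-0.002, 0.101, 0.995, 0.0]
contact_force: [0.0, -0.2, 0.0]
width: 0.0401
gripper_force: 0.0
```

Call:
apply_moves --steps '[0,0,0,0,0,0,0,0]'

```text
clock: 33.82
position: [0.5094, -0.1468, 0.0997]
ee_rot: [-0.0, 0.102, 0.995, -0.0]
contact_force: [0.9, 0.2, -0.1]
width: 0.0401
gripper_force: 0.0
```

```bash
python3 - <<'E'
from h import *
pose(); collars()
a=cv2.imread('pics/raw_sc.png'); b=cv2.imread('pics/raw_tc.png')
cv2.imwrite('pics/c8.png',np.hstack([cv2.resize(x,None,fx=4,fy=4,interpolation=cv2.INTER_CUBIC) for x in (a[170:295,270:385],b[145:270,300:400])])[:500,:800])
E
```

```text
t 33.82 tcp [ 0.5094 -0.1468  0.0997] yaw -11.7 F [ 0.9  0.2 -0.1] w 0.0401 grip 0.0
Y 289.0 [389.5 215.7] [ 0.6923 -0.3877]
Y 88.0 [340.9 228.3] [ 0.5419 -0.3244]
Y 59.5 [269.2 194.8] [ 0.5059 -0.0655]
Y 57.0 [302.5 202. ] [ 0.5548 -0.1647]
Y 56.0 [264.9 128.4] [0.8212 0.2907]
{'px': [278.2, 187.0], 'stem': [0.5137, -0.0569], 'handle': [0.4585, -0.0513], 'yaw': -5.8, 'd': 0.0555}
```

View pics/c8.png

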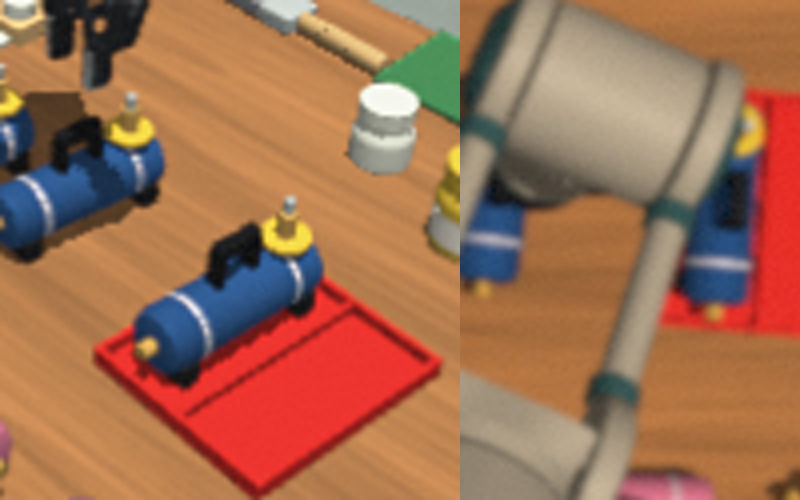

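Call:
apply_moves --steps '[0,0.1,-2,0,0,0.1,-4,0,0,0.1,-6,0,0,0.1,-7,0,0,0.1,-7.3,0,0,0.1,-7.3,0,0,0.1,-7.3,0]'

```text
clock: 34.5
position: [0.5102, -0.145, 0.0279]
ee_rot: [0.001, 0.101, 0.995, -0.0]
contact_force: [-0.6, 0.6, 0.3]
width: 0.0402
gripper_force: 0.0
```

Call:
apply_moves --steps '[0,0,0,0,0,0,0,0,0,0,0,0,0,0,0,0,0,0,0,0,0,0,0,0]' --jaw 255 --newtons 100

```text
clock: 35.0
position: [0.5103, -0.1452, 0.0281]
ee_rot: [0.001, 0.101, 0.995, -0.001]
contact_force: [-0.6, -3.0, 6.3]
width: 0.0102
gripper_force: 101.8
```

Call:
apply_moves --steps '[0,0,0.5,0,0,0,3,0,0,0,6,0,0,0,9,0,0,0,12,0,0,0,12,0,0,0,12,0]'

```text
clock: 35.58
position: [0.5096, -0.144, 0.1474]
ee_rot: [0.001, 0.101, 0.995, 0.0]
contact_force: [-0.7, -0.1, -6.3]
width: 0.01
gripper_force: 100.4
```

Call:
apply_moves --steps '[0,3,0,2,0,6.5,0,5.6,0,10,0,5.6,0,13.5,0,5.6,0,17,0,5.6,0,20.5,0,5.6,0,24,0,5.6,0,27.5,0,5.6]'

```text
clock: 36.25
position: [0.5061, 0.1322, 0.1436]
ee_rot: [-0.004, 0.052, 0.999, -0.0]
contact_force: [1.8, -0.4, -5.4]
width: 0.0099
gripper_force: 100.3
```

Call:
apply_moves --steps '[0,3.5,0,0,-0.5,7,0,0,-1,10.5,0,0,-1.5,14,0,0,-2,17.5,0,0,-2,21,0,0,-2,24,0,0,-2,25.1,0,0]'

```text
clock: 36.92
position: [0.4867, 0.3857, 0.143]
ee_rot: [-0.003, 0.051, 0.999, 0.0]
contact_force: [0.1, 0.1, -6.9]
width: 0.0097
gripper_force: 100.3
```

Call:
apply_moves --steps '[0,0,0,0,0,0,0,0,0,0,0,0]'

```text
clock: 37.17
position: [0.488, 0.3797, 0.1448]
ee_rot: [-0.002, 0.052, 0.999, -0.002]
contact_force: [-0.1, -0.6, -5.5]
width: 0.01
gripper_force: 100.3
```

```bash
python3 - <<'E'
from h import *
pose(); collars()
a=cv2.imread('pics/raw_sc.png')[:,:,::-1].copy()
for A,c in blobs(a,(55,100,50),(85,255,200),800):
    print(A,[onz('side',*p[0],.016)[:2].round(3).tolist() for p in cv2.approxPolyDP(cv2.convexHull(c),5,True)])
E
```

```text
t 37.17 tcp [0.488  0.3797 0.1448] yaw -6.0 F [-0.1 -0.6 -5.5] w 0.01 grip 100.3
Y 278.5 [389.5 215.7] [ 0.6923 -0.3877]
Y 88.0 [340.9 228.3] [ 0.5419 -0.3244]
Y 62.5 [269. 194.] [ 0.5084 -0.0621]
Y 49.5 [264.9 128.4] [0.8212 0.2907]
{'px': [277.8, 187.2], 'stem': [0.513, -0.0558], 'handle': [0.4611, -0.0506], 'yaw': -5.7, 'd': 0.0522}
{'px': [368.6, 177.3], 'stem': [0.5422, -0.3195], 'handle': [0.4909, -0.3112], 'yaw': -9.2, 'd': 0.0519}
2985.0 [[0.824, -0.213], [0.927, -0.215], [0.927, -0.669], [0.84, -0.701]]
1064.0 [[0.562, 0.257], [0.382, 0.257], [0.39, 0.401], [0.572, 0.411]]
```

Call:
apply_moves --steps '[0.2,0.2,-3,0,0.2,0.2,-6,0,0.2,0.2,-8.5,0,0.2,0.2,-10,0,0.2,0.2,-10.5,0,0.2,0.2,-10.8,0,0.2,0.2,-10.8,0]'

```text
clock: 37.85
position: [0.492, 0.3832, 0.0394]
ee_rot: [0.0, 0.053, 0.999, 0.0]
contact_force: [1.5, -0.6, -5.6]
width: 0.0102
gripper_force: 100.2
```

Call:
apply_moves --steps '[0,0,-0.1,0,0,0,-0.2,0,0,0,-0.3,0,0,0,-0.3,0]'

```text
clock: 38.18
position: [0.4917, 0.3838, 0.0368]
ee_rot: [0.0, 0.052, 0.999, 0.0]
contact_force: [0.6, 1.3, -5.1]
width: 0.0097
gripper_force: 100.3
```

Call:
apply_moves --steps '[0,0,-0.1,0,0,0,-0.1,0,0,0,-0.1,0]'

```text
clock: 38.43
position: [0.4914, 0.3837, 0.0352]
ee_rot: [0.0, 0.052, 0.999, 0.0]
contact_force: [-0.1, 0.7, -7.7]
width: 0.0096
gripper_force: 100.3
```

Call:
apply_moves --steps '[0,0,-0.1,0,0,0,-0.2,0,0,0,-0.2,0]'

```text
clock: 38.68
position: [0.4913, 0.3836, 0.0334]
ee_rot: [0.0, 0.052, 0.999, 0.0]
contact_force: [-0.3, -0.4, -3.5]
width: 0.01
gripper_force: 100.6
```

Call:
apply_moves --steps '[0,0,-0.1,0,0,0,-0.1,0]'

```text
clock: 38.85
position: [0.4912, 0.3836, 0.0332]
ee_rot: [0.0, 0.052, 0.999, 0.0]
contact_force: [-2.2, -0.9, 4.0]
width: 0.0102
gripper_force: 101.4
```

Call:
apply_moves --steps '[0,0,0,0,0,0,0,0,0,0,0,0,0,0,0,0,0,0,2,0,0,0,5,0,0,0,8,0,0,-2,9,0]' --jaw 135

```text
clock: 39.52
position: [0.4945, 0.368, 0.1267]
ee_rot: [0.004, 0.051, 0.999, 0.004]
contact_force: [1.1, 1.4, 0.1]
width: 0.0403
gripper_force: 0.0
```

Call:
apply_moves --steps '[0,-4,0,0,-0.5,-8,0,0,-1,-12,0,0,-1.5,-16,0,0,-2,-20,0,0,-2.5,-24,0,0,-2.9,-28,0,0,-2.9,-32,0,0]'

```text
clock: 40.18
position: [0.4614, 0.042, 0.1224]
ee_rot: [0.0, 0.052, 0.999, 0.0]
contact_force: [1.7, -0.1, -0.8]
width: 0.0403
gripper_force: 0.0
```

Call:
apply_moves --steps '[0,-4,0,0,0,-8,0,0,0,-9.3,0,0,0,-9.3,-1,0,0,-9.3,-2,0,0,-9.3,-2,0]'

```text
clock: 40.68
position: [0.4613, -0.0498, 0.1008]
ee_rot: [-0.001, 0.053, 0.999, 0.0]
contact_force: [0.6, -0.3, -0.9]
width: 0.0397
gripper_force: 0.0
```

```bash
python3 - <<'E'
from h import *
pose(); collars()
E
```

```text
t 40.68 tcp [ 0.4613 -0.0498  0.1008] yaw -6.1 F [ 0.6 -0.3 -0.9] w 0.0397 grip 0.0
Y 284.5 [389.5 215.7] [ 0.6923 -0.3877]
Y 88.0 [340.9 228.3] [ 0.5419 -0.3244]
Y 51.5 [270. 194.] [ 0.5107 -0.0643]
{'px': [128.4, 177.1], 'stem': [0.5422, 0.3763], 'handle': [0.4905, 0.3796], 'yaw': -3.6, 'd': 0.0519}
{'px': [368.6, 177.3], 'stem': [0.5422, -0.3195], 'handle': [0.491, -0.3125], 'yaw': -7.7, 'd': 0.0517}
```

T2 is still in place; descend and grasp.

Call:
apply_moves --steps '[0.1,-0.1,-2,0,0.1,-0.1,-4,0,0.1,-0.1,-6,0,0.1,-0.1,-7,0,0.1,-0.1,-7.4,0,0.1,-0.1,-7.4,0,0.1,-0.1,-7.4,0]'

```text
clock: 41.37
position: [0.4643, -0.0504, 0.0288]
ee_rot: [0.001, 0.052, 0.999, -0.0]
contact_force: [-0.3, -1.2, 0.1]
width: 0.0399
gripper_force: 0.0
```

Call:
apply_moves --steps '[0,0,0,0,0,0,0,0,0,0,0,0,0,0,0,0,0,0,0,0,0,0,0,0]' --jaw 255 --newtons 100

```text
clock: 41.87
position: [0.4643, -0.0512, 0.0291]
ee_rot: [0.001, 0.052, 0.999, -0.001]
contact_force: [-1.1, -2.4, 6.2]
width: 0.0099
gripper_force: 100.3
```

Call:
apply_moves --steps '[0,0,0.5,0,0,0,3,0,0,0,6,0,0,0,9,0,0,0,12,0,0,0,12,0,0,0,12,0]'

```text
clock: 42.45
position: [0.4636, -0.0502, 0.1484]
ee_rot: [0.001, 0.052, 0.999, 0.0]
contact_force: [-0.4, 0.6, -6.6]
width: 0.0104
gripper_force: 98.7
```

Call:
apply_moves --steps '[0,3,0,0,0,7,0,0,0.5,11,0,0,1,15,0,0,1.5,19,0,0,1.9,23,0,0,1.9,27,0,0,1.9,30,0,0]'

```text
clock: 43.12
position: [0.4797, 0.2525, 0.1444]
ee_rot: [-0.003, 0.052, 0.999, -0.0]
contact_force: [1.3, -0.7, -5.9]
width: 0.0099
gripper_force: 98.8
```

Call:
apply_moves --steps '[0,3,0,0,0,5.2,0,0,0,5.2,0,0,0,5.2,0,0,0,5.2,0,0]'

```text
clock: 43.53
position: [0.4803, 0.3004, 0.1452]
ee_rot: [-0.003, 0.052, 0.999, -0.002]
contact_force: [0.7, -0.0, -6.2]
width: 0.0098
gripper_force: 98.9
```

```bash
python3 - <<'E'
from h import *
pose()
E
```

```text
t 43.53 tcp [0.4803 0.3004 0.1452] yaw -6.0 F [ 0.7 -0.  -6.2] w 0.0098 grip 98.9
```

Call:
apply_moves --steps '[0.1,0.1,-3,0,0.1,0.1,-6,0,0.1,0.1,-8.5,0,0.1,0.1,-10,0,0.1,0.1,-10.6,0,0.1,0.1,-10.9,0,0.1,0.1,-10.9,0]'

```text
clock: 44.12
position: [0.4835, 0.3018, 0.0388]
ee_rot: [-0.0, 0.053, 0.999, -0.0]
contact_force: [0.2, 0.3, -6.3]
width: 0.01
gripper_force: 98.8
```

Call:
apply_moves --steps '[0,0,-0.1,0,0,0,-0.2,0,0,0,-0.3,0,0,0,-0.3,0]'

```text
clock: 44.45
position: [0.4837, 0.3028, 0.0368]
ee_rot: [0.001, 0.052, 0.999, 0.0]
contact_force: [-0.7, -0.2, -5.6]
width: 0.0101
gripper_force: 98.9
```

Call:
apply_moves --steps '[0,0,-0.1,0,0,0,-0.1,0,0,0,-0.1,0]'

```text
clock: 44.7
position: [0.4833, 0.3026, 0.0352]
ee_rot: [0.0, 0.052, 0.999, 0.0]
contact_force: [0.1, 0.1, -5.7]
width: 0.0099
gripper_force: 98.9
```

Call:
apply_moves --steps '[0,0,-0.1,0,0,0,-0.15,0,0,0,-0.15,0]'

```text
clock: 44.95
position: [0.4833, 0.3026, 0.0341]
ee_rot: [0.0, 0.052, 0.999, 0.0]
contact_force: [-0.9, -1.1, -0.1]
width: 0.0101
gripper_force: 99.6
```

Call:
apply_moves --steps '[0,0,-0.1,0,0,0,-0.1,0]'

```text
clock: 45.12
position: [0.4833, 0.3025, 0.0341]
ee_rot: [0.0, 0.052, 0.999, 0.0]
contact_force: [-3.6, -0.8, 6.0]
width: 0.0098
gripper_force: 100.6
```

Release, rise, retreat to the middle and look.

Call:
apply_moves --steps '[0,0,0,0,0,0,0,0,0,0,0,0,0,0,0,0,0,0,2,0,0,0,5,0,0,0,9,0,0,-2,10,0]' --jaw 135

```text
clock: 45.78
position: [0.4875, 0.2868, 0.1383]
ee_rot: [0.005, 0.051, 0.999, 0.004]
contact_force: [1.4, -0.5, 0.2]
width: 0.04
gripper_force: 0.0
```

Call:
apply_moves --steps '[-1,-4,0,0,-2,-8,0,0,-3,-12,0,0,-4,-16,0,0,-5,-20,0,0,-6,-24,0,0,-7,-28,0,0,-7,-28,0,0]'

```text
clock: 46.45
position: [0.4119, -0.0039, 0.1328]
ee_rot: [-0.0, 0.056, 0.998, -0.002]
contact_force: [1.0, 0.0, -1.1]
width: 0.0401
gripper_force: 0.0
```

```bash
python3 - <<'E'
from h import *
pose(); collars()
a=cv2.imread('pics/raw_sc.png'); b=cv2.imread('pics/raw_tc.png')
l=cv2.resize(a[125:245,160:300],None,fx=4,fy=4,interpolation=cv2.INTER_CUBIC); r=cv2.resize(b[105:245,105:225],None,fx=2.5,fy=2.5,interpolation=cv2.INTER_CUBIC)
r=cv2.resize(r,(300,350)); r=cv2.copyMakeBorder(r,0,480-350,0,0,cv2.BORDER_CONSTANT)
cv2.imwrite('pics/c9.png',np.hstack([l[:,:500],r]))
E
```

```text
t 46.45 tcp [ 0.4119 -0.0039  0.1328] yaw -6.4 F [ 1.   0.  -1.1] w 0.0401 grip 0.0
Y 283.0 [389.5 215.7] [ 0.6923 -0.3877]
Y 88.0 [340.9 228.3] [ 0.5419 -0.3244]
Y 54.5 [264.9 128.4] [0.8212 0.2907]
{'px': [155.6, 180.5], 'stem': [0.5324, 0.296], 'handle': [0.4904, 0.38], 'yaw': -63.4, 'd': 0.0939}
{'px': [128.4, 177.1], 'stem': [0.5422, 0.3763], 'handle': [0.4904, 0.38], 'yaw': -4.0, 'd': 0.052}
{'px': [368.6, 177.3], 'stem': [0.5421, -0.3194], 'handle': [0.4907, -0.3125], 'yaw': -7.7, 'd': 0.0519}
```

View pics/c9.png

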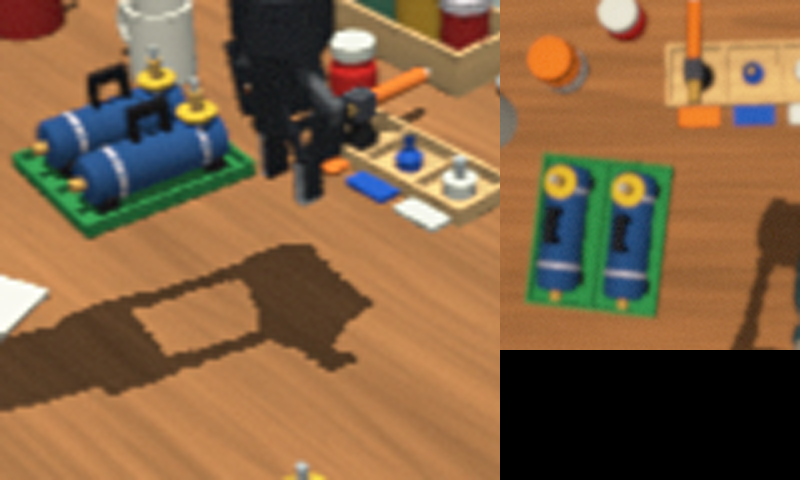

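```bash
python3 - <<'E'
from h import *
print(tri((368.6,177.3),(340.9,228.3)))
a=cv2.imread('pics/raw_sc.png')[:,:,::-1].copy()
for A,c in blobs(a,(19,110,110),(29,255,255),15):
    r=cv2.minAreaRect(cv2.convexHull(c))[0]
    for p in((155.6,180.5),(128.4,177.1)):
        if tri(p,r)[1]<.006: print(p,np.round(r,1),tri(p,r))
E
```

```text
(array([ 0.5436, -0.3219,  0.0687]), 0.0023)
(155.6, 180.5) [208.8 152.3] (array([0.5332, 0.2975, 0.0674]), 0.0005)
(128.4, 177.1) [198.5 144. ] (array([0.5429, 0.3783, 0.0679]), 0.0002)
```

All three collars triangulate to the same height, fully down. Everything is in place, so I'm handing in.

```bash
python3 -c "
from rig import *
print(sign_off())"
```

```text
the job is handed in; nothing more can be done
None
```

The job is handed in: all three tanks on the bench were gauged, with the two showing green (about 34 and 38 mm) in the green tray and the one showing only red (about 12 mm) in the red tray; all collars are down and the gauge is back upright in its orange-labelled bay.

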